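Take the batteries out of the karaoke amplifier for storage

ROBOT

A 7-joint arm with a two-finger parallel gripper is mounted at the origin on the work surface. World frame = base frame: x ahead of the robot, y to its left, z up, the work surface at z = 0. Lengths are in m, angles in rad, forces in N, time in s.
With the tool pointing down it reaches from about 0.4 to 0.85 m from the base axis. Payload 4.5 kg.
Tool frame: the origin (TCP) lies on the centre line of the jaws, within the pads' length; the fingertips stand ahead of it and the grasp point (between the pads) lies 3 mm ahead of it (r.finger_overhang is the z of the fingertips in the tool frame, in m); z points along the fingers, y is the direction in which the jaws open and shut (so a half turn about z gives the same grasp; the last joint's range is limited). The gripper opens to 88 mm and grips with 3 to 60 N. Pads are 18 mm wide; open, the fingers measure 123 mm over their backs; the gripper's body (75 mm by 187 mm) begins 45 mm behind the grasp point.
Start: joints at [0.034, 0.689, -0.195, 1.565, 0.157, 0.902, -0.215], TCP at [0.625, 0, 0.229] pointing down, gripper open.
Joint ranges: [-3.01, 3.01], [-0.46, 2.08], [-1.47, 1.51], [0.13, 2.56], [-1, 4.14], [0.04, 2.09], [-2.66, 2.66]. Speed limits (rad/s): [2.57, 2.57, 3.14, 3.14, 3.14, 3.14, 3.14].

INTERFACE

Orientations are given as a unit quaternion [x, y, z, w].
In Python, from plant import get_state, snapshot, camera_model, workorder, boxes_of, mark_of, r gives the robot as it stands.
- The arm moves only by the tool jog_arm, never from a script. Its argument "rows" is a list of rows, each a list of 2 entries, a list of its own where there are three numbers: the shift along the tool's x, y, z normalised to -1 to 1, where 1 is 75 cm, then the turn about the tool's z normalised to -1 to 1, where 1 is 2 rad. A call has 1 to 20 rows; each row is the pose to reach, as a shift and turn from the pose commanded when the call began, along the tool's axes at that moment; what a row does not reach only later rows make up. A row lasts 1/12 s, in which the tool goes at most 41.7 mm and 7.16 degrees, less where a joint would pass 70% of its speed; a pose out of reach is approached as far as the arm can. A call with a number of a shift or a turn outside -1 to 1 is refused whole. A call with a gripper value outside its range is refused whole. "gripper" is the finger opening in mm, from 0 to 88.1, set as the call begins (left out, the last holds). The fingers move at their own pace and stop on an object; "newtons" is the grip in N (left out, the last holds). Time passes only in rows, so rows that repeat a pose let the fingers close. It gives the time, the measured TCP pose, the force and the opening at its end, in the units of the state.
- get_state(): the state, without advancing time (a new reading comes with each control period).
- snapshot(name): name is "scene" or "side" or "wrist"; returns the picture (420x560x3 uint8, red, green, blue); there is no depth.
- camera_model(name): a dict with "mtx" (3x3 intrinsics, pixels), "extrinsics" (4x4, takes a point from camera to world coordinates); the wrist camera has in their place "T_tool_cam" (4x4, takes a point from camera to tool coordinates, whose origin is the TCP and whose axes are the flange's). Camera axes: x right, y up, looking along -z (the intrinsics and any distortion apply to the point x, -y, -z); pixel columns grow to the right and rows downward; lengths in m; the calibration is good to about 2 mm. A picture is of the moment at which its call begins: read the wrist's pose just before it. camera_model takes no time and is no camera call.
- workorder.finish_job(): hands the job in, once; it reports no verdict.
Trained networks look in the newest picture that a camera, given by its name, has taken for a name from the list of things; names that differ only in an ending like _2 or _b are one class to them, and where a whole thing is asked for, a point or a joint stands for the part that bears it (a point fixed in the world has none). Each returns a list of dicts, best first, with "p" (0 to 1); they miss things now and then, are a little off and sometimes report something else, mostly with a low value. They report only what shows in the picture. A call takes as long as a camera call. They do not tell look-alikes from the thing itself.
- boxes_of(thing, camera): "rect" ([left, top, right, bottom] in pixels, round what is visible of it).
- mark_of(thing, camera): "pixel" ([row, column] in pixels: a listed point, or the origin of a listed thing).
The state is a dict: "clock": time; "q": joint angles; "qd": joint speeds; "joint_torque": joint torques, N m; "tool_pos": TCP position; "eef_rot": TCP orientation; "contact_force": force on the tool from outside, world axes, zero at the start; "moment": the same for the moment, N m; "opening": opening from 0.0 (shut) to 1.0 (fully open).
Only numpy, scipy, OpenCV 4.12 (cv2) and the standard library are available. Lean on these libraries where they do the work, as an engineer would, in place of code of your own. Each camera call takes 0.05 s, during which the arm holds its last target.

TASK

The karaoke amplifier is going into storage, so its batteries must come out: use the pry blade from the cork mat to lever up the battery cover at its notch, open it, and put every D cell you find into the canister. Then press the lid onto the canister until it is fully home and level all round, shut the battery cover flush again, and leave the pry blade lying on its mat. Leave the microphones and the other things on the cabinet where they are.

Things in the scene. Friction and masses are not known exactly. Their poses are not given: they have to be found in the camera images.
- amp: Portable karaoke amplifier, fixed charcoal box 340 mm wide (its y), 203 mm deep (x from -103 to +100 mm), 85 mm high. Origin: centre of its underside; x points to its back (away from the robot), z up. Along the front of its top runs a battery bay closed by a flush hinged cover; behind the bay stand rotary knobs 11 mm high, at x = +55 mm.
- bay (a point): Middle of the battery bay's floor, 45 mm above the cabinet top. The bay is 66 mm in the amplifier's x and 284 mm in y, with four cradles for D cells at y = -93, -31, +31, +93 mm from here; any may be empty. Free finger room: 28 mm between neighbouring cells, 32 mm beyond the outer ones. Cradle rails under the cells are 3 mm high.
- cover (a joint): Hinge of the battery cover (rad): 0 = shut, flush with the amplifier's top; grows as the free edge swings up and back; stop at 2.0 (past vertical). Stiff friction hinge: it stays where it is left; about 2 N at the free edge moves it. Flat plate 4 mm thick, 281 mm wide, reaching 78 mm from the hinge towards the amplifier's -x; shut, its top is 85 mm above the cabinet top.
- cover_hinge (a point): Middle of the cover's hinge axis (the axis is the amplifier's y), at mid-thickness of the shut cover, 83 mm above the cabinet top.
- cover_edge (a point): Middle of the cover's free front edge, at mid-thickness; moves with the cover, 78 mm from the hinge axis.
- notch (a point): Mouth of the pry notch in the middle of the amplifier's front wall, just below the cover's free edge, at mid-height. 44 mm wide, 8 mm high (73 to 81 mm above the cabinet top, closed above by the shut cover's underside); it goes straight through the 11 mm thick front wall into the bay. A light bar on the cover marks it. Elsewhere a wall lip stands flush with the cover.
- blade: Pry blade, 160 mm long, 90 g: dark handle (its x from -80 to +12 mm) 32 mm wide (y), 24 mm tall (z), then a thin steel blade 16 mm wide, 2 mm thick, reaching to x = +88 mm at 12 mm height. Origin: underside of the handle at the place to grip; x points to the tip, z up. Starts on the cork mat, tip pointing away from the robot (within about 0.5 rad of +x).
- blade_tip (a point): Middle of the tip of the blade: 88 mm ahead of the tool's origin and 12 mm above its underside.
- mat: Cork mat, 190 mm (x) by 90 mm (y), 4 mm thick, fixed, in front of the amplifier: the place of the pry blade. Origin: centre of its underside.
- tub: Round white canister with open mouth, for used batteries, fixed; outside diameter 160 mm, inside 152 mm, 105 mm high, floor 5 mm thick. Left or right of the amplifier. Origin: centre of its underside.
- tub_rim (a point): Centre of the canister's mouth, at rim level, 105 mm above the cabinet top. Four small sprung rubber catches stand 4 mm inwards just under the rim.
- lid: Loose lid of the canister, about 180 g: steel disc 164 mm across, 5 mm thick; below it a tapered rubber plug 18 mm long (141 mm across at its foot, 148 at most); on top a round black knob 34 mm across; 51 mm high in all. Origin: centre of the plug's foot; z up. Starts right way up on the cabinet, across the amplifier from the canister.
- lid_knob (a point): On the axis of the lid's knob at the height to grip it, 45 mm above the plug's foot; the knob reaches from 29 to 51 mm above the foot.
- lid_seat (a point): Centre of the underside of the lid's disc, 18 mm above the plug's foot; with the lid home it coincides with tub_rim. Merely laid on the mouth, the lid stops on the catches about 7 mm too high; a push of some 10 N straight down on the knob snaps it home, and it stays.
- cell1: D cell, dark steel cylinder 34 mm in diameter and 61.5 mm long, 140 g; origin at its centre, x along its axis. If present (absent: None), it lies in cradle 1 of the amplifier's bay with its axis along the amplifier's x, its centre 62 mm above the cabinet top, hidden while the cover is shut.
- cell2: D cell, dark steel cylinder 34 mm in diameter and 61.5 mm long, 140 g; origin at its centre, x along its axis. If present (absent: None), it lies in cradle 2 of the amplifier's bay with its axis along the amplifier's x, its centre 62 mm above the cabinet top, hidden while the cover is shut.
- cell3: D cell, dark steel cylinder 34 mm in diameter and 61.5 mm long, 140 g; origin at its centre, x along its axis. If present (absent: None), it lies in cradle 3 of the amplifier's bay with its axis along the amplifier's x, its centre 62 mm above the cabinet top, hidden while the cover is shut.
- cell4: D cell, dark steel cylinder 34 mm in diameter and 61.5 mm long, 140 g; origin at its centre, x along its axis. If present (absent: None), it lies in cradle 4 of the amplifier's bay with its axis along the amplifier's x, its centre 62 mm above the cabinet top, hidden while the cover is shut.
- mic_silver: Bystander: silver wireless karaoke microphone with a slide switch, 200 mm long, 50 mm thick, lying on the cabinet. Origin: underside, near its middle.
- mic_black: Bystander: black wireless karaoke microphone, same shape, 200 mm long. Origin: underside, near its middle.
- bowl: Bystander: empty stainless bowl, 140 mm in diameter, 55 mm high. Origin: centre of its underside.
- incense: Bystander: round blue ceramic incense holder, 90 mm in diameter, 45 mm high. Origin: centre of its underside.
- tablet_stand: Bystander: folded aluminium tablet stand lying flat, 150 x 110 x 20 mm. Origin: centre of its underside.
- remote: Bystander: black remote control, 165 x 44 x 18 mm. Origin: centre of its underside.
Mind the look-alikes: they are no part of the job. Leave any yellow look-alike of the lid alone.

How it is judged:
By the outcome, as a careful person would: the job done as asked, in the order asked, and still so for the second after the job is handed in, with the robot touching nothing.
Of cell1, cell2, cell3, cell4 only 2 to 4 are there at a start; the rules pass over those that are not, and their reading is None.
At some moment in a run one of lid, blade may be knocked a few centimetres aside while the robot is not near it.
It also fails if it takes over 210 s, if anything falls off the work surface, if the arm or the gripper's body presses on something with over 40 N, if the wrist force passes 120 N, or if a joint passes its speed limit or range.

## Working session

There is one attempt and no reset: what is moved stays moved. The work goes in short steps, Python scripts to look and compute and a tool call to move; the robot and the scene stay as the last step left them, time stands still between calls to the robot, and variables do not carry over. Pictures are saved under pics/ and viewed, and the job is handed in when it is done.

Besides the shell and the picture viewer there is one more tool, called after "Request:" as a command line: name --argument value ..., lists and objects as JSON in quotes. jog_arm: Moves the arm, as the interface text tells. Scaled input: -1 to 1 covers 75 cm each way for a shift and 2 rad each way for a turn. Its arguments: {"type":"object","properties":{"rows":{"type":"array"},"gripper":{"type":"number"},"newtons":{"type":"number"}},"required":["rows"]}

```bash
ls; mkdir -p pics
cat > h.py <<'E'
import numpy as np, cv2
from plant import get_state, snapshot, camera_model, workorder, boxes_of, mark_of, r
from scipy.spatial.transform import Rotation as R
def snap(cam,name):
    im=snapshot(cam); cv2.imwrite(f'pics/{name}.png',im[:,:,::-1]); return im
def Tcam(cam):
    m=camera_model(cam)
    if 'extrinsics' in m: return np.array(m['mtx']),np.array(m['extrinsics'])
    s=get_state(); T=np.eye(4); T[:3,:3]=R.from_quat(s['eef_rot']).as_matrix(); T[:3,3]=s['tool_pos']
    return np.array(m['mtx']),T@np.array(m['T_tool_cam'])
def ray(cam,row,col):
    K,T=Tcam(cam); m=camera_model(cam)
    d=m.get('dist',m.get('distortion'))
    p=np.array([[[col,row]]],float)
    u=cv2.undistortPoints(p,K,None if d is None else np.array(d,float))[0,0]
    v=T[:3,:3]@np.array([u[0],-u[1],-1.]); return T[:3,3],v
def onz(cam,row,col,z):
    o,v=ray(cam,row,col); return o+v*(z-o[2])/v[2]
def proj(cam,P):
    K,T=Tcam(cam); c=np.linalg.inv(T)@np.append(P,1); c=c[:3]
    x=K@np.array([c[0],-c[1],-c[2]]); return x[1]/x[2],x[0]/x[2]
def tri(cams_px):
    A=np.zeros((3,3));b=np.zeros(3)
    for cam,row,col in cams_px:
        o,v=ray(cam,row,col); v=v/np.linalg.norm(v); M=np.eye(3)-np.outer(v,v); A+=M;b+=M@o
    return np.linalg.solve(A,b)
E
python3 - <<'E'
from h import *
for c in ['scene','side','wrist']: print(c,camera_model(c))
print(get_state()); print(r, r.finger_overhang)
for c in ['scene','side','wrist']: snap(c,c+'0')
E
```

```text
pics
scene {'mtx': array([[396.5988362 ,   0.        , 277.51690011],
       [  0.        , 396.5988362 , 212.78176076],
       [  0.        ,   0.        ,   1.        ]]), 'extrinsics': array([[ 0.46678037, -0.65746748,  0.59148338,  1.27651636],
       [ 0.8842431 ,  0.35844122, -0.29938943, -0.54674608],
       [-0.01517321,  0.66276421,  0.74867441,  1.06588428],
       [ 0.        ,  0.        ,  0.        ,  1.        ]])}
side {'mtx': array([[400.20556175,   0.        , 279.66634012],
       [  0.        , 400.20556175, 216.1351936 ],
       [  0.        ,   0.        ,   1.        ]]), 'extrinsics': array([[-0.90610427,  0.26462912, -0.33007041,  0.07610607],
       [-0.42302415, -0.55741144,  0.71438299,  0.7235415 ],
       [ 0.00506152,  0.78693324,  0.61701739,  0.82365609],
       [ 0.        ,  0.        ,  0.        ,  1.        ]])}
wrist {'mtx': array([[310.90134332,   0.        , 280.95494358],
       [  0.        , 310.90134332, 212.35821082],
       [  0.        ,   0.        ,   1.        ]]), 'T_tool_cam': array([[ 1.86980502e-05,  9.48733851e-01,  3.16076068e-
[... 363 characters left out ...]
3,  0.15731661,
        0.90248457, -0.21511995]), 'qd': array([ 4.18702866e-05, -1.42649348e-03,  1.04399345e-03,  1.07296393e-03,
        1.33476063e-04, -9.67967729e-04, -1.11560257e-03]), 'joint_torque': array([ 3.38560185e-04, -5.27571630e+01, -1.26686912e+00, -1.53434461e+01,
       -5.26333472e-02,  6.56995355e-03,  1.65937727e-04]), 'tool_pos': array([ 6.24347662e-01, -4.32443305e-05,  2.27695243e-01]), 'eef_rot': array([ 7.07074767e-01,  7.07138188e-01, -6.96785895e-04, -6.08855581e-04]), 'contact_force': array([ 0.4754871 , -0.19761657, -0.31278991]), 'moment': array([ 0.03265492, -0.0303877 ,  0.04917083]), 'opening': 1.0007502519238825}
<Robot object at 0x7f0501b5fe00> 0.022
```

View pics/scene0.png

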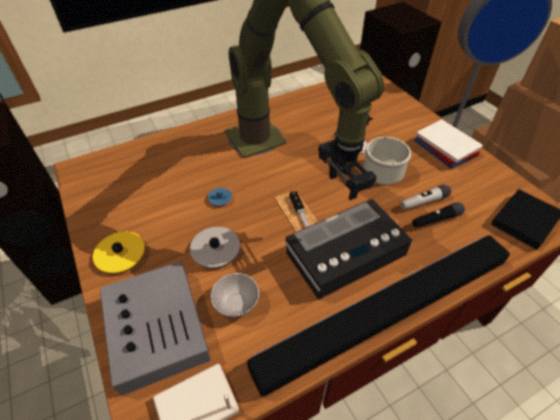

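View pics/side0.png

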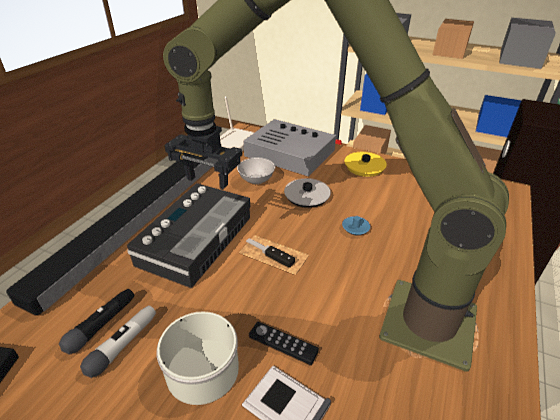

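View pics/wrist0.png

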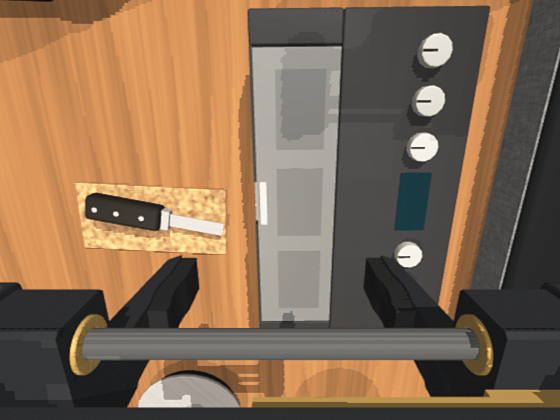

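Run:
```python
from h import *
q={'scene':['amp','notch','cover_hinge','cover_edge','blade','blade_tip','tub_rim','lid_knob','tub','lid','mat'],'side':['notch','cover_hinge','cover_edge','blade','blade_tip','tub_rim','lid_knob','lid'],'wrist':['notch','cover_hinge','cover_edge','blade','blade_tip','mat']}
Z={'amp':0,'notch':.077,'cover_hinge':.083,'cover_edge':.083,'blade':.004,'blade_tip':.016,'tub_rim':.105,'lid_knob':.045,'tub':0,'lid':0,'mat':0}
for c in q:
    for n in q[c]:
        for d in mark_of(n,c)[:2]:
            print(c,n,round(d['p'],2),np.round(d['pixel'],1),np.round(onz(c,*d['pixel'],Z[n]),4))
print(get_state()['clock'])
```

```text
scene amp 0.59 [254.9 343.4] [ 0.7003 -0.0171  0.    ]
scene notch 0.98 [217.  332.2] [ 0.5978 -0.0019  0.077 ]
scene cover_hinge 0.71 [234.8 344.5] [ 0.6826 -0.0119  0.083 ]
scene cover_edge 0.84 [217.1 328.6] [ 0.5967 -0.0158  0.083 ]
scene blade 0.82 [211.2 296.2] [ 0.463  -0.0597  0.004 ]
scene blade 0.62 [218.6 432.2] [0.7211 0.341  0.004 ]
scene blade_tip 0.8 [226.2 308.1] [ 0.5516 -0.0635  0.016 ]
scene blade_tip 0.16 [301.6 237.1] [ 0.6999 -0.3955  0.016 ]
scene tub_rim 0.64 [146.8 386.9] [0.421  0.3548 0.105 ]
scene lid_knob 0.83 [239.7 212.9] [ 0.4728 -0.3777  0.045 ]
scene lid_knob 0.75 [246.4 111.3] [ 0.3414 -0.6766  0.045 ]
scene tub 0.61 [170.7 383.5] [0.4385 0.3494 0.    ]
scene tub 0.34 [216.6 432.6] [0.7126 0.3521 0.    ]
scene lid 0.83 [250.7 212.2] [ 0.4793 -0.3894  0.    ]
scene mat 0.69 [207.2 293.4] [ 0.4381 -0.0572  0.    ]
scene mat 0.44 [210.2 299.2] [ 0.4609 -0.046   0.    ]
side notch 0.59 [229.9 224. ] [ 0.5937 -0.0134  0.077 ]
side cover_hinge 0.85 [218.1 199.1] [ 0.6849 -0.0226  0.083 ]
side cover_edge 0.83 [227.4 219.1] [ 0.6082 -0.011   0.083 ]
side co
[... 163 characters left out ...]
6 ]
side blade_tip 0.6 [254.1 274.5] [ 0.4458 -0.0424  0.016 ]
side tub_rim 0.73 [343.2 193.9] [0.4406 0.3536 0.105 ]
side lid_knob 0.97 [161.4 365.4] [ 0.3398 -0.6264  0.045 ]
side lid_knob 0.89 [185.4 309.6] [ 0.4718 -0.3808  0.045 ]
side lid 0.76 [164.6 366. ] [ 0.3461 -0.6809  0.    ]
side lid 0.61 [195.4 306.9] [ 0.4796 -0.3806  0.    ]
wrist notch 0.97 [202.7 254.7] [ 0.5967 -0.0094  0.077 ]
wrist cover_hinge 0.8 [205.4 332.2] [ 0.6759 -0.0105  0.083 ]
wrist blade 0.77 [215.1 158.6] [ 0.4656 -0.0479  0.004 ]
wrist blade_tip 0.92 [228.4 220.8] [ 0.5474 -0.0617  0.016 ]
wrist blade_tip 0.15 [219.4 153.9] [ 0.464  -0.0495  0.016 ]
wrist mat 0.82 [216.7 153.6] [ 0.4572 -0.0515  0.    ]
1.4
```

Run:
```python
from h import *
for n,px,z in [('UL',(47,252),.085),('LL',(322,262),.085),('UR',(45,343),.085),('LR',(321,330),.085),('bladeEnd',(208,88),.016),('guard',(220,165),.016),('tip',(229,222),.016),('mat1',(184,76),.004),('mat2',(190,226),.004),('mat3',(249,84),.004),('mat4',(254,226),.004),('bar1',(182,260),.085),('bar2',(224,263),.085)]:
    print(n,onz('wrist',*px,z).round(4))
im=cv2.imread('pics/wrist0.png'); cv2.imwrite('pics/w0z.png',cv2.resize(im[0:340,60:360],None,fx=2.3,fy=1.76,interpolation=cv2.INTER_CUBIC))
```

```text
UL [0.5988 0.1331 0.085 ]
LL [ 0.602  -0.1502  0.085 ]
UR [0.6773 0.1347 0.085 ]
LR [ 0.6802 -0.1489  0.085 ]
bladeEnd [ 0.3841 -0.0344  0.016 ]
guard [ 0.4779 -0.0503  0.016 ]
tip [ 0.5489 -0.0625  0.016 ]
mat1 [ 0.3675 -0.0067  0.004 ]
mat2 [ 0.5547 -0.0145  0.004 ]
mat3 [ 0.3596 -0.096   0.004 ]
mat4 [ 0.5497 -0.1034  0.004 ]
bar1 [0.6032 0.0143 0.085 ]
bar2 [ 0.6054 -0.0298  0.085 ]
```

View pics/w0z.png

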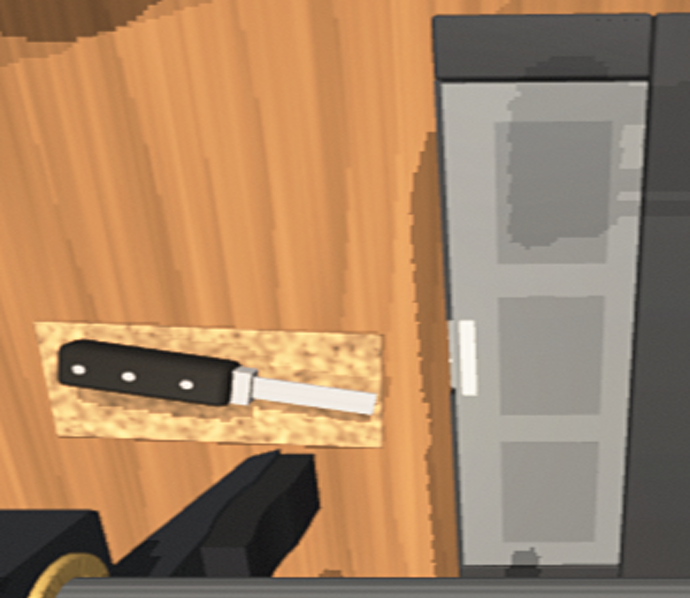

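```bash
cat >> h.py <<'E'
def yaw_now(s=None):
    s=s or get_state(); M=R.from_quat(s['eef_rot']).as_matrix(); return np.arctan2(M[1,0],M[0,0])
def to(x,y,z,yaw=None):
    s=get_state(); M=R.from_quat(s['eef_rot']).as_matrix(); p=np.array(s['tool_pos'])
    d=M.T@(np.array([x,y,z])-p); y0=yaw_now(s)
    t=0 if yaw is None else -((yaw-y0+np.pi)%(2*np.pi)-np.pi)
    print('row',(d/.75).round(4).tolist(),round(t/2,4),'rows>=',max(np.linalg.norm(d)/.0417,abs(t)/np.radians(7.16)).__round__(1))
def st():
    s=get_state(); print('t',round(s['clock'],2),'p',np.round(s['tool_pos'],4),'yaw',round(yaw_now(s),4),'F',np.round(s['contact_force'],1),'M',np.round(s['moment'],2),'op',round(s['opening']*88.1,1),'q',np.round(s['q'],2))
E
python3 - <<'E'
from h import *
st(); to(.4622,-.0477,.13,2.972)
E
```

```text
t 1.4 p [0.625  0.     0.2285] yaw 1.5708 F [ 0.6 -0.7  0.7] M [-0.01  0.02 -0.04] op 87.8 q [ 0.03  0.69 -0.19  1.57  0.16  0.9  -0.22]
row [-0.0637, -0.2171, 0.1314] -0.7006 rows>= 11.2
```

Request:
jog_arm --rows '[[[-0.0637,-0.2171,0.1314],-0.7],[[-0.0637,-0.2171,0.1314],-0.7],[[-0.0637,-0.2171,0.1314],-0.7],[[-0.0637,-0.2171,0.1314],-0.7],[[-0.0637,-0.2171,0.1314],-0.7],[[-0.0637,-0.2171,0.1314],-0.7],[[-0.0637,-0.2171,0.1314],-0.7],[[-0.0637,-0.2171,0.1314],-0.7],[[-0.0637,-0.2171,0.1314],-0.7],[[-0.0637,-0.2171,0.1314],-0.7],[[-0.0637,-0.2171,0.1314],-0.7],[[-0.0637,-0.2171,0.1314],-0.7],[[-0.0637,-0.2171,0.1314],-0.7],[[-0.0637,-0.2171,0.1314],-0.7]]' --gripper 75 --newtons 30

```text
clock: 2.57
tool_pos: [0.4624, -0.0478, 0.13]
eef_rot: [0.087, 0.996, 0.0, 0.0]
contact_force: [-0.5, -0.9, -0.2]
opening: 0.851
```

Run:
```python
from h import *
st(); snap('wrist','w1')
for n,z in [('blade',.004),('blade_tip',.016)]:
    for d in mark_of(n,'wrist')[:1]: print(n,round(d['p'],2),np.round(d['pixel'],1),onz('wrist',*d['pixel'],z).round(4))
```

```text
t 2.57 p [ 0.4624 -0.0478  0.13  ] yaw 2.9676 F [-0.5 -0.9 -0.2] M [ 0.1  -0.04 -0.03] op 74.9 q [ 0.31  0.7  -0.49  2.12  0.7   0.49  0.68]
blade 0.87 [204.4 284.7] [ 0.4653 -0.0448  0.004 ]
blade_tip 0.82 [290.6 279.7] [ 0.5496 -0.0643  0.016 ]
```

View pics/w1.png

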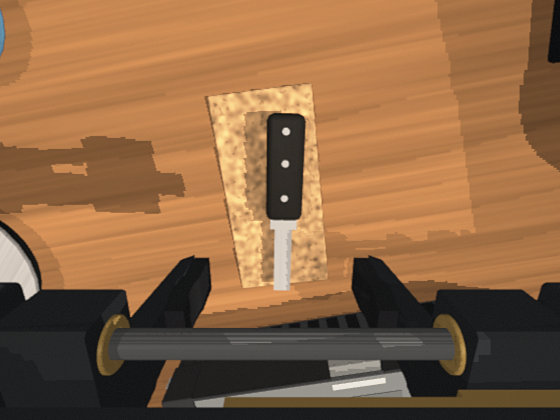

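Run:
```python
from h import *
a=onz('wrist',125,286.5,.028);b=onz('wrist',205,284,.028);c=onz('wrist',285,281.5,.016);e=onz('wrist',114,286,.028)
print(a,b,c,e, np.arctan2(*(b-a)[[1,0]]),np.arctan2(*(c-a)[[1,0]]), np.linalg.norm((c-e)[:2]))
yw=np.arctan2(*(c-a)[[1,0]]); u=np.array([np.cos(yw),np.sin(yw)])
o=c[:2]-.088*u; print(o)
to(o[0],o[1],.029,yw+np.pi)
```

```text
[ 0.39276958 -0.03123973  0.028     ] [ 0.45841985 -0.04447869  0.028     ] [ 0.54361579 -0.06143292  0.016     ] [ 0.38442728 -0.03023835  0.028     ] -0.19899004826087177 -0.19754818480748493 0.16221615925279567
[ 0.45732732 -0.04416153]
row [0.0074, 0.0036, 0.1347] 0.0126 rows>= 2.4
```

Run:
```python
from h import *
to(.461,-.045,.0285,-.197+np.pi)
```

```text
row [0.0024, 0.0033, 0.1354] 0.0124 rows>= 2.4
```

Request:
jog_arm --rows '[[[0.0024,0.0033,0.05],0.012],[[0.0024,0.0033,0.09],0.012],[[0.0024,0.0033,0.12],0.012],[[0.0024,0.0033,0.1345],0.012],[[0.0024,0.0033,0.1345],0.012],[[0.0024,0.0033,0.1345],0.012],[[0.0024,0.0033,0.1345],0.012]]'

```text
clock: 3.3
tool_pos: [0.4613, -0.0449, 0.0298]
eef_rot: [0.097, 0.995, 0.0, 0.001]
contact_force: [-1.0, -0.4, -0.1]
opening: 0.854
```

Request:
jog_arm --rows '[[[0,0,0],0],[[0,0,0],0],[[0,0,0],0],[[0,0,0],0],[[0,0,0],0],[[0,0,0],0],[[0,0,0],0],[[0,0,0],0]]' --gripper 0 --newtons 45

```text
clock: 3.97
tool_pos: [0.4609, -0.045, 0.0291]
eef_rot: [0.097, 0.995, 0.0, 0.0]
contact_force: [1.0, 0.2, 0.8]
opening: 0.268
```

Run:
```python
from h import *
st()
```

```text
t 3.97 p [ 0.4609 -0.045   0.0291] yaw 2.9468 F [1.  0.2 0.8] M [ 0.06 -0.09  0.04] op 23.6 q [ 0.1   0.87 -0.17  2.18  0.93  0.16  0.44]
```

Run:
```python
from h import *
snap('wrist','w2'); st(); snap('side','s2')
```

```text
t 4.02 p [ 0.4608 -0.045   0.0291] yaw 2.9468 F [ 0.1 -0.5 -0. ] M [ 0.1  -0.04  0.03] op 19.8 q [ 0.1   0.87 -0.17  2.18  0.93  0.16  0.44]
```

View pics/w2.png

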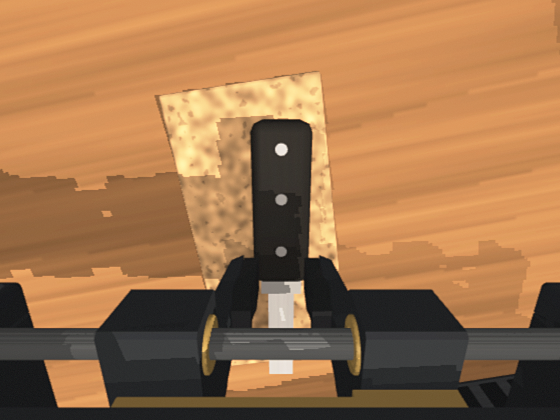

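View pics/s2.png

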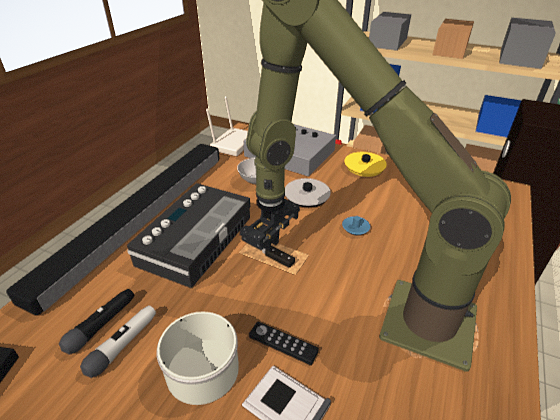

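Run:
```python
from h import *
st()
s=get_state();K,T=Tcam('wrist')
for rr,z in [(121,.028),(281,.028),(281,.018),(293,.018),(373,.016),(373,.02)]:
    p=onz('wrist',rr,281,z); print(rr,z,p.round(4), (T[:3,:3]*0+R.from_quat(s['eef_rot']).as_matrix()).T@(p-s['tool_pos']))
```

```text
t 4.07 p [ 0.4608 -0.045   0.0291] yaw 2.9468 F [-0.2  0.3  0.1] M [ 0.07 -0.11 -0.  ] op 15.7 q [ 0.1   0.87 -0.17  2.18  0.93  0.16  0.44]
121 0.028 [ 0.3842 -0.03    0.028 ] [ 0.0781131  -0.00010324  0.00106713]
281 0.028 [ 0.4709 -0.0471  0.028 ] [-1.02273331e-02 -9.75177492e-05  1.06705871e-03]
281 0.018 [ 0.4767 -0.0482  0.018 ] [-1.62182199e-02 -9.36204605e-05  1.10670541e-02]
293 0.018 [ 0.4851 -0.0499  0.018 ] [-2.46918114e-02 -9.30717308e-05  1.10670474e-02]
373 0.016 [ 0.5491 -0.0625  0.016 ] [-8.99896026e-02 -8.81413345e-05  1.30669960e-02]
373 0.02 [ 0.5451 -0.0617  0.02  ] [-8.58762568e-02 -8.98114382e-05  9.06699920e-03]
```

Run:
```python
from h import *
st()
im=snap('wrist','w3')
s=get_state(); Rm=R.from_quat(s['eef_rot']).as_matrix()
for p in [(.009,.012,.022),(-.009,.012,.022),(.009,.012,0),(-.009,.012,0),(.009,.012,-.02)]:
    print(p,np.round(proj('wrist',Rm@np.array(p)+s['tool_pos'])))
cv2.imwrite('pics/w3z.png',cv2.resize(im[220:400,180:400,::-1],None,fx=3,fy=3))
```

```text
t 4.07 p [ 0.4608 -0.045   0.0291] yaw 2.9468 F [-0.2  0.3  0.1] M [ 0.07 -0.11 -0.  ] op 15.7 q [ 0.1   0.87 -0.17  2.18  0.93  0.16  0.44]
(0.009, 0.012, 0.022) [236. 301.]
(-0.009, 0.012, 0.022) [262. 300.]
(0.009, 0.012, 0) [251. 303.]
(-0.009, 0.012, 0) [280. 302.]
(0.009, 0.012, -0.02) [269. 306.]
```

View pics/w3z.png

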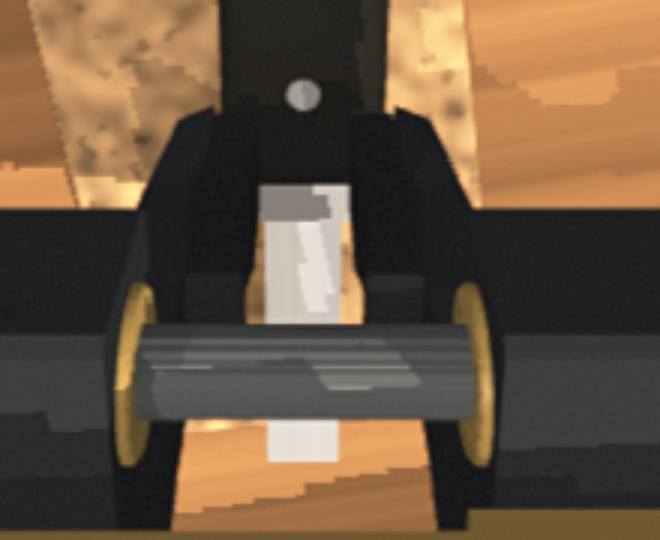

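Run:
```python
from h import *
im=cv2.imread('pics/s2.png')
s=get_state(); Rm=R.from_quat(s['eef_rot']).as_matrix()
big=cv2.resize(im[190:280,220:330],None,fx=7,fy=6.5,interpolation=cv2.INTER_CUBIC)
for p,c in [((0,0,0),(0,0,255)),((0,.0,.022),(0,255,0)),((0,.0,-.045),(255,0,0))]:
    q=proj('side',Rm@np.array(p)+s['tool_pos']); print(p,q); cv2.circle(big,(int((q[1]-220)*7),int((q[0]-190)*6.5)),6,c,2)
cv2.imwrite('pics/s2z.png',big)
```

```text
(0, 0, 0) (np.float64(248.77318160175082), np.float64(270.2229804834364))
(0, 0.0, 0.022) (np.float64(254.27028803545844), np.float64(270.2940317170822))
(0, 0.0, -0.045) (np.float64(237.12084521284777), np.float64(270.07237163398605))
```

View pics/s2z.png

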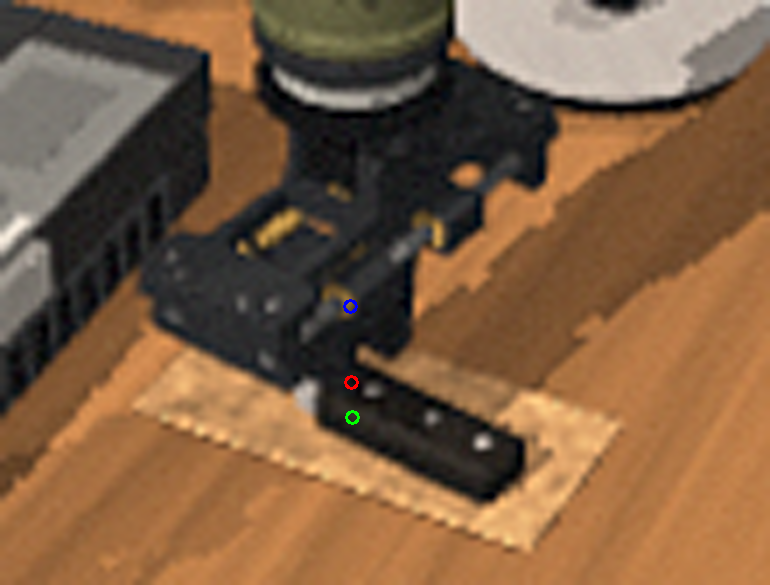

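Request:
jog_arm --rows '[[[0,0,0],0],[[0,0,0],0],[[0,0,0],0],[[0,0,0],0],[[0,0,0],0],[[0,0,0],0],[[0,0,0.003],0],[[0,0,0.005],0],[[0,0,0.005],0]]' --gripper 60

```text
clock: 4.87
tool_pos: [0.4607, -0.045, 0.025]
eef_rot: [0.097, 0.995, -0.0, -0.0]
contact_force: [1.3, -0.5, -0.2]
opening: 0.685
```

Run:
```python
from h import *
st()
```

```text
t 4.87 p [ 0.4607 -0.045   0.025 ] yaw 2.947 F [ 1.3 -0.5 -0.2] M [ 0.09 -0.08 -0.  ] op 60.4 q [ 0.09  0.88 -0.15  2.18  0.94  0.15  0.43]
```

Request:
jog_arm --rows '[[[0,0,0.003],0],[[0,0,0.006],0],[[0,0,0.006],0]]'

```text
clock: 5.12
tool_pos: [0.4607, -0.0449, 0.0204]
eef_rot: [0.097, 0.995, -0.0, -0.0]
contact_force: [-0.2, 0.1, -0.0]
opening: 0.681
```

Request:
jog_arm --rows '[[[0,0,0.003],0],[[0,0,0.006],0],[[0,0,0.006],0]]'

```text
clock: 5.37
tool_pos: [0.4607, -0.045, 0.016]
eef_rot: [0.097, 0.995, -0.0, -0.0]
contact_force: [0.7, -1.1, 0.9]
opening: 0.682
```

Run:
```python
from h import *
im=snap('wrist','w4'); st(); im2=snap('side','s4')
cv2.imwrite('pics/w4z.png',cv2.resize(im[100:400,130:430,::-1],None,fx=2,fy=2))
cv2.imwrite('pics/s4z.png',cv2.resize(im2[190:280,220:330,::-1],None,fx=7,fy=6.5,interpolation=cv2.INTER_CUBIC))
```

```text
t 5.42 p [ 0.4607 -0.045   0.0161] yaw 2.9471 F [-0.5  0.1 -1.5] M [ 0.08 -0.04 -0.  ] op 60.1 q [ 0.07  0.9  -0.12  2.18  0.96  0.11  0.41]
```

View pics/w4z.png

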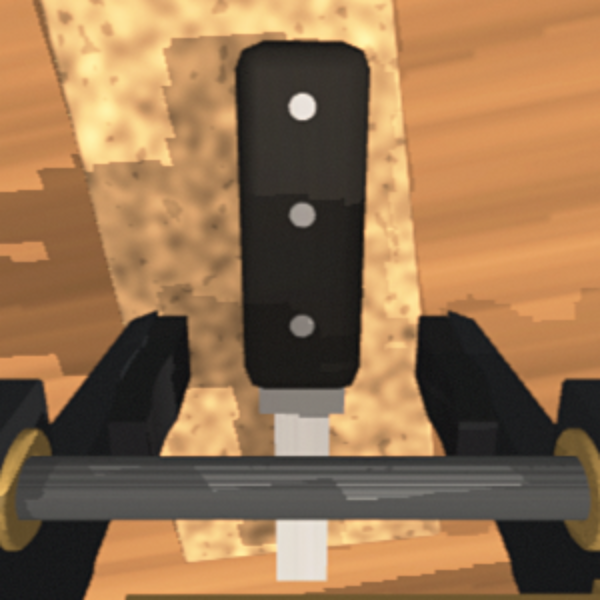

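View pics/s4z.png

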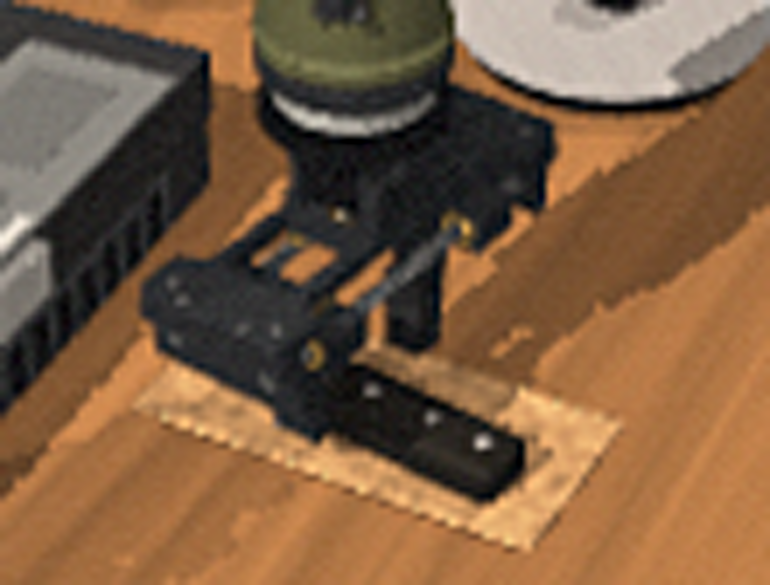

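Request:
jog_arm --rows '[[[0,0,0.005],0],[[0,0,0.01],0],[[0,0,0.013],0],[[0,0,0.013],0]]'

```text
clock: 5.8
tool_pos: [0.4606, -0.045, 0.006]
eef_rot: [0.097, 0.995, -0.0, -0.0]
contact_force: [-0.1, 0.7, 0.2]
opening: 0.678
```

Request:
jog_arm --rows '[[[0,0,0.003],0],[[0,0,0.006],0],[[0,0,0.006],0]]'

```text
clock: 6.05
tool_pos: [0.4607, -0.0449, 0.0017]
eef_rot: [0.097, 0.995, -0.0, -0.0]
contact_force: [1.3, -0.3, 0.0]
opening: 0.68
```

Run:
```python
from h import *
st(); im2=snap('side','s5')
cv2.imwrite('pics/s5z.png',cv2.resize(im2[190:280,220:330,::-1],None,fx=7,fy=6.5,interpolation=cv2.INTER_CUBIC))
```

```text
t 6.05 p [ 0.4607 -0.0449  0.0017] yaw 2.9471 F [ 1.3 -0.3  0. ] M [ 0.15 -0.11 -0.05] op 59.9 q [ 0.03  0.93 -0.06  2.18  1.04  0.06  0.34]
```

View pics/s5z.png

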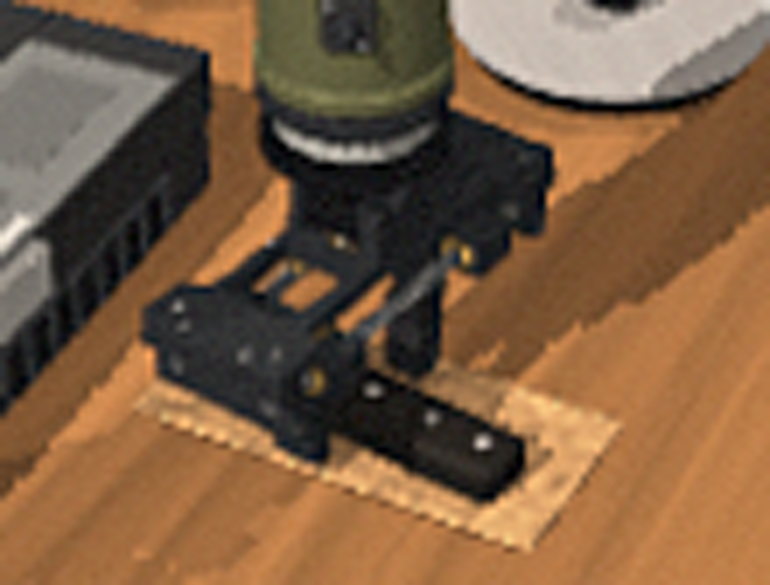

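Request:
jog_arm --rows '[[[0,0,0],0],[[0,0,0],0],[[0,0,0],0],[[0,0,0],0],[[0,0,0],0],[[0,0,0],0],[[0,0,0],0]]' --gripper 0 --newtons 50

```text
clock: 6.68
tool_pos: [0.4609, -0.045, 0.0022]
eef_rot: [0.097, 0.995, 0.0, 0.0]
contact_force: [0.3, 0.8, 1.2]
opening: 0.357
```

Run:
```python
from h import *
st()
```

```text
t 6.68 p [ 0.4609 -0.045   0.0022] yaw 2.9468 F [0.3 0.8 1.2] M [ 0.09 -0.09  0.01] op 31.4 q [ 0.04  0.93 -0.06  2.18  1.04  0.06  0.34]
```

Run:
```python
from h import *
to(.485,-.009,.063,np.pi+.012)
```

```text
row [-0.0222, 0.0533, -0.0811] -0.1034 rows>= 1.8
```

Request:
jog_arm --rows '[[[0,0,-0.04],0],[[0,0,-0.081],0],[[-0.0222,0.0533,-0.0811],-0.1034],[[-0.0222,0.0533,-0.0811],-0.1034],[[-0.0222,0.0533,-0.0811],-0.1034],[[-0.0222,0.0533,-0.0811],-0.1034],[[-0.0222,0.0533,-0.0811],-0.1034]]'

```text
clock: 7.27
tool_pos: [0.4837, -0.0102, 0.0625]
eef_rot: [-0.005, 1.0, -0.001, -0.001]
contact_force: [0.3, 0.3, -1.1]
opening: 0.358
```

Run:
```python
from h import *
st()
s=get_state(); Rm=R.from_quat(s['eef_rot']).as_matrix()
tipw=Rm@np.array([-.088,0,-.014])+s['tool_pos']; print('tip est',tipw)
for c in ['side','scene','wrist']:
    im=snap(c,c+'6'); 
    q=proj(c,tipw); print(c,'tip proj',np.round(q,1),'notch proj',np.round(proj(c,np.array([.597,-.008,.077])),1))
    for n in ['blade_tip','notch']:
        for d in mark_of(n,c)[:2]: print(' ',n,round(d['p'],2),np.round(d['pixel'],1))
    r0,c0=int(q[0])-45,int(q[1])-60
    r0=max(0,min(r0,330))
    cv2.imwrite(f'pics/{c}6z.png',cv2.resize(im[r0:r0+90,c0:c0+120,::-1],None,fx=6,fy=6,interpolation=cv2.INTER_CUBIC)); print(r0,c0)
```

```text
t 7.27 p [ 0.4837 -0.0102  0.0625] yaw -3.1321 F [ 0.3  0.3 -1.1] M [ 0.06 -0.07  0.02] op 31.5 q [ 0.2   0.84 -0.45  2.1   0.93  0.42  0.57]
tip est [ 0.5717072  -0.00935555  0.0762579 ]
side tip proj [233.  229.9] notch proj [230.7 222.1]
  notch 0.73 [232.2 223.7]
  notch 0.66 [240.8 197.3]
188 169
scene tip proj [212.7 326. ] notch proj [217.5 330.5]
  blade_tip 0.67 [216.  325.4]
  notch 0.74 [217.5 330.9]
167 266
wrist tip proj [404.4 278.8] notch proj [435.6 280.5]
  blade_tip 0.85 [406.1 280.4]
330 218
```

View pics/side6z.png

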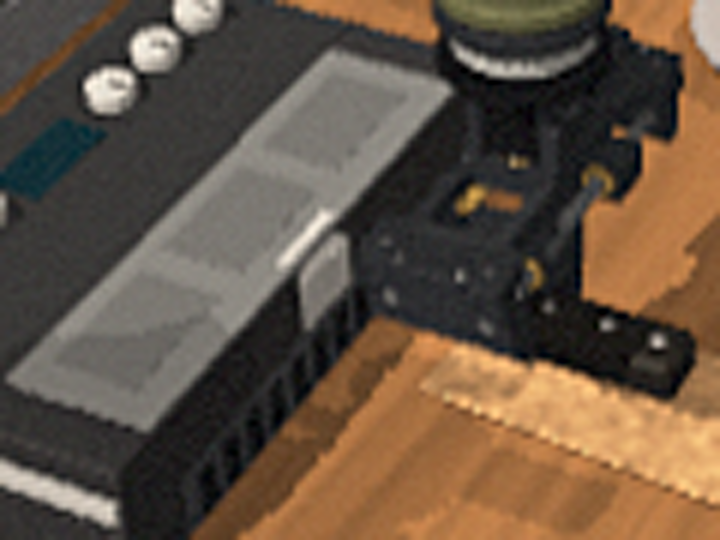

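View pics/scene6z.png

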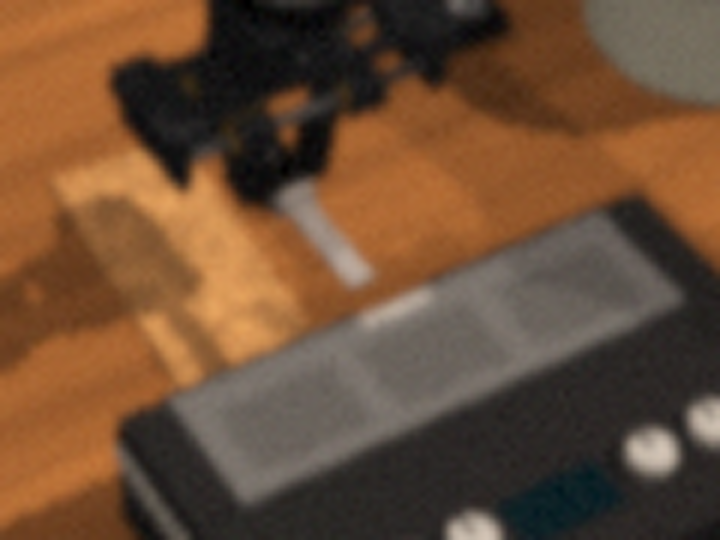

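View pics/wrist6.png

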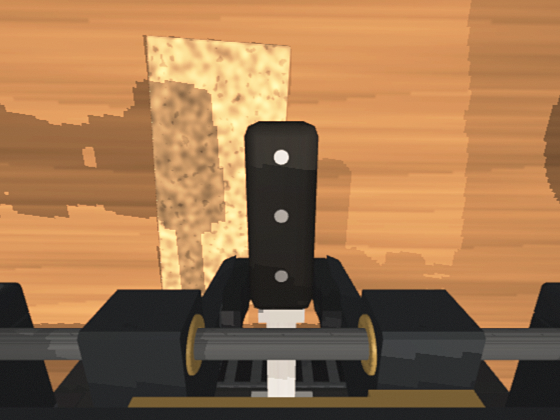

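Run:
```python
from h import *
st(); to(.515,-.0095,.0632); to(.539,-.0095,.0632)
```

```text
t 7.72 p [ 0.4848 -0.0091  0.0629] yaw -3.1298 F [ 0.2  0.2 -2.1] M [ 0.09 -0.14  0.03] op 31.3 q [ 0.2   0.84 -0.45  2.1   0.93  0.42  0.58]
row [-0.0402, -0.001, -0.0004] 0.0 rows>= 0.7
row [-0.0722, -0.0014, -0.0005] 0.0 rows>= 1.3
```

Request:
jog_arm --rows '[[[-0.01,0,0],0],[[-0.02,0,0],0],[[-0.03,0,0],0],[[-0.04,0,0],0],[[-0.04,0,0],0]]'

```text
clock: 8.13
tool_pos: [0.5176, -0.0085, 0.063]
eef_rot: [-0.005, 1.0, 0.001, 0.001]
contact_force: [-0.4, 0.2, -1.7]
opening: 0.36
```

Run:
```python
from h import *
st()
im=snap('scene','scene7'); im2=snap('side','side7'); 
cv2.imwrite('pics/sc7z.png',np.hstack([cv2.resize(im[167:257,266:346,::-1],None,fx=5,fy=5,interpolation=cv2.INTER_CUBIC),cv2.resize(im2[188:278,180:260,::-1],None,fx=5,fy=5,interpolation=cv2.INTER_CUBIC)]))
```

```text
t 8.13 p [ 0.5176 -0.0085  0.063 ] yaw -3.131 F [-0.4  0.2 -1.7] M [ 0.09 -0.1  -0.04] op 31.7 q [ 0.23  0.87 -0.5   2.    0.88  0.5   0.65]
```

View pics/sc7z.png

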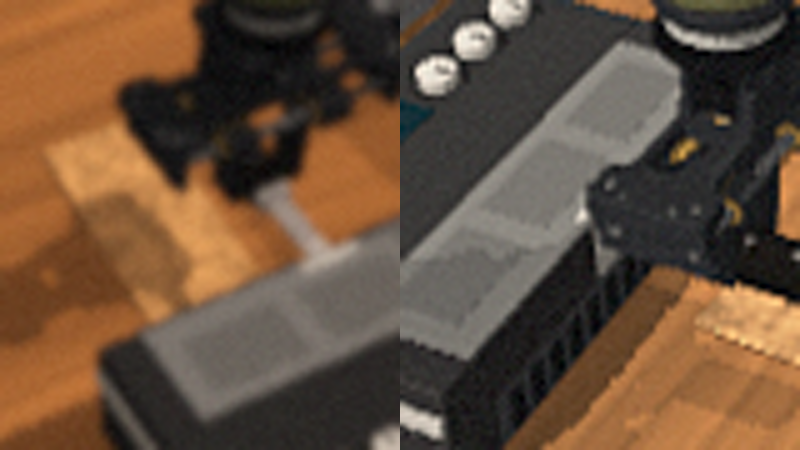

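Request:
jog_arm --rows '[[[-0.01,0,0],0],[[-0.02,0,0],0],[[-0.03,0,0],0],[[-0.03,0,0],0]]'

```text
clock: 8.57
tool_pos: [0.5399, -0.0081, 0.0631]
eef_rot: [-0.005, 1.0, 0.0, 0.001]
contact_force: [-0.6, 0.5, -1.5]
opening: 0.36
```

Run:
```python
from h import *
st()
im=snap('scene','scene8');
cv2.imwrite('pics/sc8z.png',cv2.resize(im[157:287,256:416,::-1],None,fx=5,fy=4.6,interpolation=cv2.INTER_CUBIC))
```

```text
t 8.57 p [ 0.5399 -0.0081  0.0631] yaw -3.1306 F [-0.6  0.5 -1.5] M [ 0.15 -0.13 -0.02] op 31.7 q [ 0.24  0.89 -0.53  1.94  0.85  0.55  0.7 ]
```

View pics/sc8z.png

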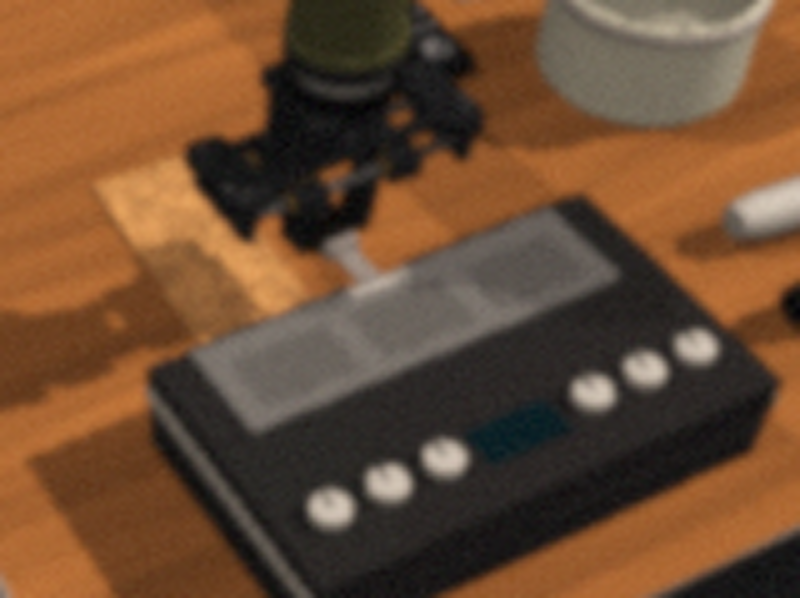

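Run:
```python
from h import *
hx=.679;s=.051
for th in [.1,.2,.35,.5,.65,.8,.95,1.1,1.25,1.4,1.5,1.6,1.7,1.8,1.9]:
    X=hx-s*np.cos(th)-.002*np.sin(th);Z=.083+s*np.sin(th)-.002*np.cos(th)-.001
    print(th,[round(-(X-.628)/.75,3),0,round(-(Z-.077)/.75,3)])
```

```text
0.1 [np.float64(-0.0), 0, np.float64(-0.011)]
0.2 [np.float64(-0.001), 0, np.float64(-0.018)]
0.35 [np.float64(-0.003), 0, np.float64(-0.027)]
0.5 [np.float64(-0.007), 0, np.float64(-0.037)]
0.65 [np.float64(-0.012), 0, np.float64(-0.046)]
0.8 [np.float64(-0.019), 0, np.float64(-0.054)]
0.95 [np.float64(-0.026), 0, np.float64(-0.06)]
1.1 [np.float64(-0.035), 0, np.float64(-0.066)]
1.25 [np.float64(-0.044), 0, np.float64(-0.07)]
1.4 [np.float64(-0.054), 0, np.float64(-0.073)]
1.5 [np.float64(-0.061), 0, np.float64(-0.074)]
1.6 [np.float64(-0.067), 0, np.float64(-0.075)]
1.7 [np.float64(-0.074), 0, np.float64(-0.074)]
1.8 [np.float64(-0.081), 0, np.float64(-0.073)]
1.9 [np.float64(-0.087), 0, np.float64(-0.072)]
```

First part of the lift, then a check.

Request:
jog_arm --rows '[[[0,0,-0.006],0],[[0,0,-0.011],0],[[-0.001,0,-0.018],0],[[-0.003,0,-0.027],0],[[-0.007,0,-0.037],0],[[-0.007,0,-0.037],0]]'

```text
clock: 9.12
tool_pos: [0.5429, -0.0084, 0.0921]
eef_rot: [-0.006, 1.0, -0.0, 0.0]
contact_force: [-1.5, -0.0, -2.2]
opening: 0.353
```

Run:
```python
from h import *
st()
im=snap('scene','scene9');
cv2.imwrite('pics/sc9z.png',cv2.resize(im[157:287,256:416,::-1],None,fx=5,fy=4.6,interpolation=cv2.INTER_CUBIC))
```

```text
t 9.12 p [ 0.5429 -0.0084  0.0921] yaw -3.1299 F [-1.5 -0.  -2.2] M [ 0.06  0.33 -0.02] op 31.1 q [ 0.27  0.85 -0.58  1.91  0.79  0.62  0.76]
```

View pics/sc9z.png

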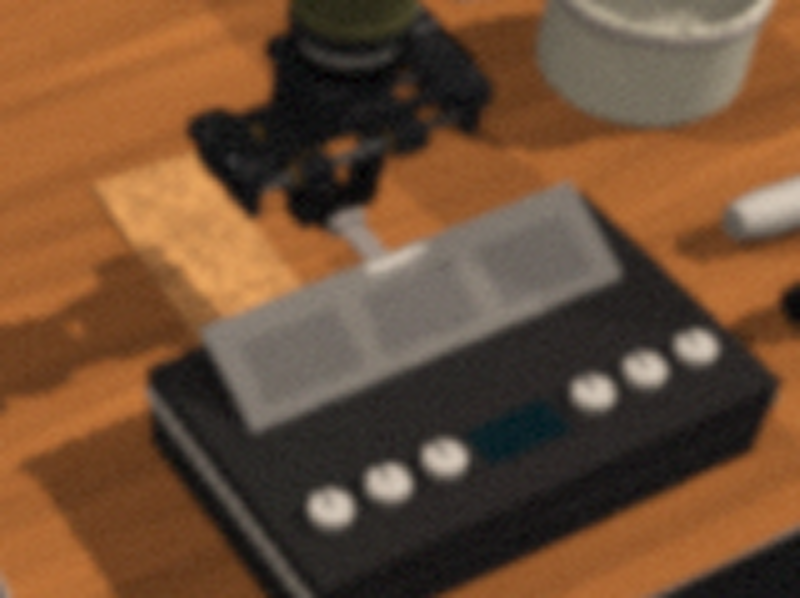

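Request:
jog_arm --rows '[[[-0.005,0,-0.009],0],[[-0.012,0,-0.017],0],[[-0.019,0,-0.023],0],[[-0.028,0,-0.029],0],[[-0.037,0,-0.033],0],[[-0.047,0,-0.036],0],[[-0.054,0,-0.037],0],[[-0.06,0,-0.038],0],[[-0.067,0,-0.037],0],[[-0.074,0,-0.036],0],[[-0.08,0,-0.035],0],[[-0.08,0,-0.035],0]]'

```text
clock: 10.17
tool_pos: [0.6041, -0.0075, 0.1167]
eef_rot: [-0.006, 1.0, 0.0, 0.001]
contact_force: [-0.4, 0.3, -0.4]
opening: 0.355
```

Run:
```python
from h import *
st()
im=snap('scene','scene10');im2=snap('side','side10')
cv2.imwrite('pics/sc10z.png',np.hstack([cv2.resize(im[157:287,266:396,::-1],None,fx=3,fy=4,interpolation=cv2.INTER_CUBIC),cv2.resize(im2[140:290,120:270,::-1],(390,520),interpolation=cv2.INTER_CUBIC)]))
```

```text
t 10.17 p [ 0.6041 -0.0075  0.1167] yaw -3.13 F [-0.4  0.3 -0.4] M [ 0.09 -0.09 -0.02] op 31.2 q [ 0.29  0.88 -0.64  1.71  0.7   0.79  0.89]
```

View pics/sc10z.png

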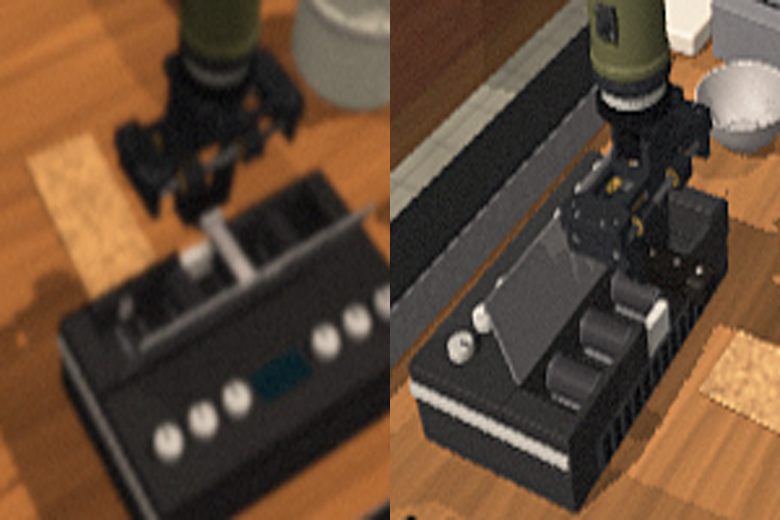

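Request:
jog_arm --rows '[[[-0.006,0,0],0],[[-0.006,0,0],0],[[0.03,0,0],0],[[0.07,0,0],0],[[0.11,0,0],0],[[0.15,0,0],0],[[0.15,0,0],0]]'

```text
clock: 10.85
tool_pos: [0.4834, -0.0098, 0.117]
eef_rot: [-0.008, 1.0, -0.001, -0.004]
contact_force: [-0.0, -0.5, -1.1]
opening: 0.358
```

Run:
```python
from h import *
st()
im2=snap('side','side11');im=snap('scene','scene11')
cv2.imwrite('pics/sc11z.png',cv2.resize(im2[120:300,100:300,::-1],None,fx=4,fy=3.3,interpolation=cv2.INTER_CUBIC))
to(.461,-.053,.06,np.pi-.04); to(.461,-.053,.003,np.pi-.04)
```

```text
t 10.85 p [ 0.4834 -0.0098  0.117 ] yaw -3.1265 F [-0.  -0.5 -1.1] M [ 0.08 -0.09 -0.02] op 31.5 q [ 0.28  0.76 -0.59  2.07  0.8   0.56  0.7 ]
row [0.04, -0.0584, 0.0766] 0.0266 rows>= 1.9
row [0.0401, -0.0584, 0.1526] 0.0266 rows>= 3.0
```

View pics/sc11z.png

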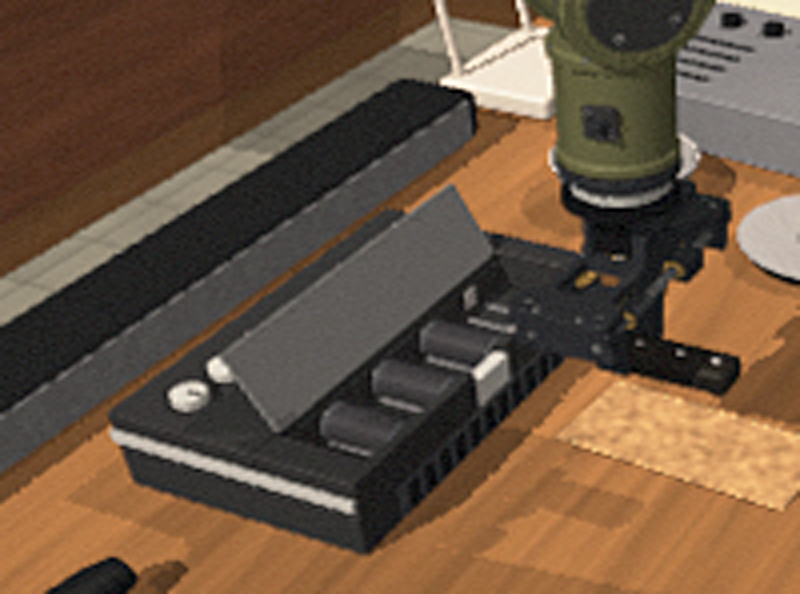

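Request:
jog_arm --rows '[[[0.04,-0.0584,0.03],0.0266],[[0.04,-0.0584,0.0766],0.0266],[[0.04,-0.0584,0.11],0.0266],[[0.04,-0.0584,0.14],0.0266],[[0.04,-0.0584,0.14],0.0266],[[0.04,-0.0584,0.14],0.0266]]'

```text
clock: 11.45
tool_pos: [0.4623, -0.0525, 0.0113]
eef_rot: [0.02, 1.0, -0.0, 0.0]
contact_force: [-0.2, 0.5, -0.3]
opening: 0.357
```

Run:
```python
from h import *
st(); im=snap('wrist','w12'); to(.461,-.053,.003,np.pi-.04)
```

```text
t 11.45 p [ 0.4623 -0.0525  0.0113] yaw 3.1023 F [-0.2  0.5 -0.3] M [ 0.08 -0.11  0.03] op 31.5 q [ 0.13  0.91 -0.19  2.17  1.18  0.16  0.37]
row [0.002, -0.001, 0.0123] 0.0 rows>= 0.2
```

View pics/w12.png

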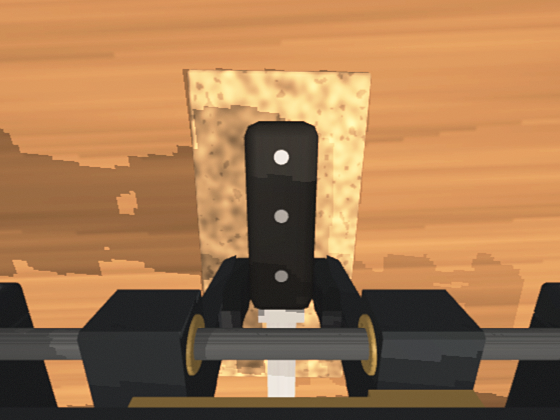

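Run:
```python
from h import *
for rr,cc in [(70,186),(73,370),(377,215),(377,345)]: print(onz('wrist',rr,cc,.004).round(4))
```

```text
[ 0.3593 -0.0939  0.004 ]
[ 0.3642 -0.0052  0.004 ]
[ 0.5494 -0.1004  0.004 ]
[ 0.5529 -0.0124  0.004 ]
```

Request:
jog_arm --rows '[[[0.007,-0.001,0.004],0],[[0.007,-0.001,0.008],0],[[0.007,-0.001,0.008],0]]'

```text
clock: 11.75
tool_pos: [0.457, -0.053, 0.007]
eef_rot: [0.02, 1.0, 0.0, 0.002]
contact_force: [0.6, 0.4, 0.2]
opening: 0.363
```

Run:
```python
from h import *
st()
```

```text
t 11.75 p [ 0.457 -0.053  0.007] yaw 3.1011 F [0.6 0.4 0.2] M [ 0.06 -0.11  0.05] op 32.0 q [ 0.09  0.92 -0.11  2.19  1.26  0.09  0.29]
```

Request:
jog_arm --rows '[[[0,0,0.003],0],[[0,0,0.003],0],[[0,0,0.003],0]]'

```text
clock: 12.0
tool_pos: [0.4567, -0.0534, 0.0045]
eef_rot: [0.021, 1.0, 0.0, 0.001]
contact_force: [-0.2, -0.7, -0.9]
opening: 0.357
```

Run:
```python
from h import *
st()
```

```text
t 12.0 p [ 0.4567 -0.0534  0.0045] yaw 3.1004 F [-0.2 -0.7 -0.9] M [ 0.17 -0.09 -0.  ] op 31.5 q [ 0.08  0.92 -0.1   2.19  1.29  0.08  0.26]
```

Lower the last bit, open, then rise and move up over the bay for a look.

Request:
jog_arm --rows '[[[0,0,0.0025],0],[[0,0,0.0025],0],[[0,0,0.0025],0]]'

```text
clock: 12.25
tool_pos: [0.4561, -0.0535, 0.0022]
eef_rot: [0.021, 1.0, 0.0, 0.001]
contact_force: [0.9, 0.9, -0.6]
opening: 0.359
```

Request:
jog_arm --rows '[[[0,0,0],0],[[0,0,0],0],[[0,0,0],0],[[0,0,0],0],[[0,0,0],0],[[0,0,-0.04],0],[[0,0,-0.09],0],[[0,0,-0.14],0],[[-0.05,0,-0.19],0],[[-0.1,0,-0.24],0],[[-0.1,0,-0.24],0],[[-0.1,0,-0.24],0]]' --gripper 70

```text
clock: 13.25
tool_pos: [0.5369, -0.0564, 0.1862]
eef_rot: [0.022, 1.0, 0.001, 0.006]
contact_force: [0.8, 0.4, 0.2]
opening: 0.795
```

Run:
```python
from h import *
st(); im=snap('wrist','w13')
for i in range(1,5): pass
for d in mark_of('cell1','wrist')[:6]: print(round(d['p'],2),np.round(d['pixel']),onz('wrist',*d['pixel'],.062).round(4))
```

```text
t 13.25 p [ 0.5369 -0.0564  0.1862] yaw 3.0974 F [0.8 0.4 0.2] M [ 0.07 -0.12 -0.01] op 70.0 q [ 0.45  0.72 -0.73  1.86  0.66  0.8   0.9 ]
0.85 [291. 422.] [0.6286 0.0825 0.062 ]
0.74 [296. 300.] [ 0.63   -0.0416  0.062 ]
0.53 [292. 361.] [0.6281 0.0212 0.062 ]
```

View pics/w13.png

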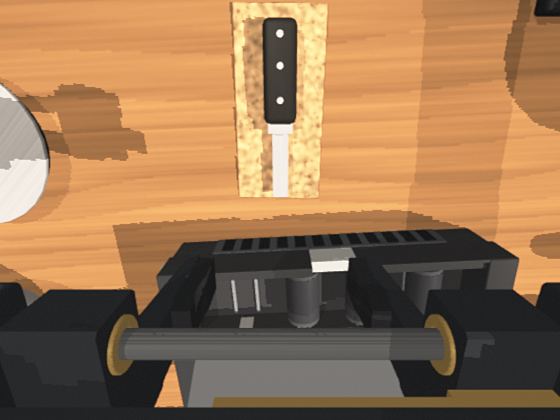

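Run:
```python
from h import *
p=lambda r,c,z:print((r,c),onz('wrist',r,c,z).round(4))
p(197,280,.016);p(16,280,.028)
print('wall outer top');p(258,215,.085);p(252,312,.085); 
im=cv2.imread('pics/w13.png'); cv2.imwrite('pics/w13z.png',cv2.resize(im[225:355,150:450],None,fx=2.6,fy=4,interpolation=cv2.INTER_CUBIC))
```

```text
(197, 280) [ 0.5364 -0.0583  0.016 ]
(16, 280) [ 0.3703 -0.0511  0.028 ]
wall outer top
(258, 215) [ 0.5716 -0.1183  0.085 ]
(252, 312) [ 0.5693 -0.0309  0.085 ]
```

View pics/w13z.png

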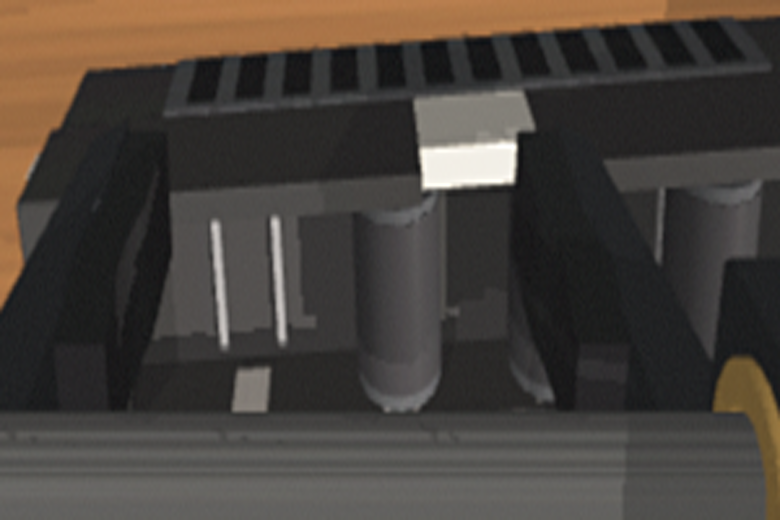

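Run:
```python
from h import *
p=lambda r,c,z:print((r,c),z,onz('wrist',r,c,z).round(4))
st()
p(278,304,.070);p(278,304,.079);p(325,302,.079);p(325,302,.07);p(272,302,.085)
print(proj('wrist',np.array([.61,-.041,.075])),proj('wrist',np.array([.672,-.041,.075])))
```

```text
t 13.35 p [ 0.5301 -0.0571  0.1818] yaw 3.0995 F [-0.3  0.8 -0.8] M [0.05 0.02 0.02] op 69.9 q [ 0.45  0.72 -0.73  1.88  0.66  0.8   0.89]
(278, 304) 0.07 [ 0.6042 -0.0376  0.07  ]
(278, 304) 0.079 [ 0.5989 -0.0381  0.079 ]
(325, 302) 0.079 [ 0.6521 -0.0411  0.079 ]
(325, 302) 0.07 [ 0.6593 -0.0407  0.07  ]
(272, 302) 0.085 [ 0.5891 -0.0402  0.085 ]
(np.float64(286.03624204912234), np.float64(300.974589286197)) (np.float64(338.50303833381116), np.float64(302.27539186922405))
```

Run:
```python
from h import *
st(); to(.65,-.01,.2,np.pi+.012)
```

```text
t 13.35 p [ 0.5301 -0.0571  0.1818] yaw 3.0995 F [-0.3  0.8 -0.8] M [0.05 0.02 0.02] op 69.9 q [ 0.45  0.72 -0.73  1.88  0.66  0.8   0.89]
row [-0.1571, 0.0694, -0.0243] -0.027 rows>= 3.1
```

Request:
jog_arm --rows '[[[-0.05,0.02,-0.0243],-0.01],[[-0.1,0.045,-0.0243],-0.02],[[-0.14,0.065,-0.0243],-0.027],[[-0.157,0.07,-0.0243],-0.027],[[-0.157,0.07,-0.0243],-0.027],[[-0.157,0.07,-0.0243],-0.027],[[-0.157,0.07,-0.0243],-0.027],[[-0.157,0.07,-0.0243],-0.027]]'

```text
clock: 14.02
tool_pos: [0.6482, -0.0103, 0.1992]
eef_rot: [-0.006, 1.0, -0.001, -0.001]
contact_force: [0.0, 0.8, -0.9]
opening: 0.794
```

Run:
```python
from h import *
st(); im=snap('wrist','w14'); st()
for d in mark_of('cell1','wrist')[:6]: print(round(d['p'],2),np.round(d['pixel']),onz('wrist',*d['pixel'],.062).round(4))
```

```text
t 14.02 p [ 0.6482 -0.0103  0.1992] yaw -3.1287 F [ 0.   0.8 -0.9] M [ 0.12 -0.08  0.02] op 69.9 q [ 0.32  0.84 -0.74  1.5   0.62  1.05  1.01]
t 14.07 p [ 0.6486 -0.0102  0.1996] yaw -3.1289 F [ 1.2 -0.1  0.4] M [ 0.03 -0.08  0.01] op 70.2 q [ 0.32  0.84 -0.74  1.5   0.62  1.05  1.01]
0.72 [194. 382.] [0.6434 0.0882 0.062 ]
0.66 [191. 250.] [ 0.6419 -0.0402  0.062 ]
0.64 [192. 315.] [0.642  0.0227 0.062 ]
```

View pics/w14.png

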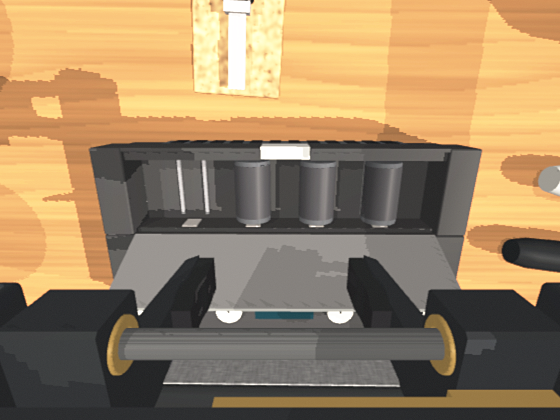

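Run:
```python
from h import *
st(); to(.638,.0835,.13,np.pi+.012); to(.638,.0835,.042,np.pi+.012)
p=lambda r,c,z:print((r,c),z,onz('wrist',r,c,z).round(4))
for c in (382,317.5,253.5): p(192,c,.075)
p(162,253,.07);p(222,253,.075)
```

```text
t 14.12 p [ 0.649  -0.0101  0.1998] yaw -3.1291 F [ 0.3 -0.5 -0.2] M [ 0.06 -0.07 -0.01] op 70.0 q [ 0.32  0.84 -0.74  1.5   0.62  1.05  1.01]
row [0.013, 0.1251, 0.093] 0.0002 rows>= 2.8
row [0.0129, 0.1252, 0.2103] 0.0002 rows>= 4.4
(192, 382) 0.075 [0.6376 0.0839 0.075 ]
(192, 317.5) 0.075 [0.6384 0.0239 0.075 ]
(192, 253.5) 0.075 [ 0.6391 -0.0358  0.075 ]
(162, 253) 0.07 [ 0.612  -0.0362  0.07  ]
(222, 253) 0.075 [ 0.6689 -0.0367  0.075 ]
```

Request:
jog_arm --rows '[[[0.005,0.05,0.03],0],[[0.01,0.09,0.06],0],[[0.0135,0.12,0.09],0],[[0.0135,0.128,0.093],0],[[0.0135,0.128,0.093],0],[[0.0135,0.128,0.093],0],[[0.0135,0.128,0.093],0],[[0.0135,0.128,0.093],0]]' --gripper 47

```text
clock: 14.78
tool_pos: [0.64, 0.0844, 0.1314]
eef_rot: [-0.005, 1.0, -0.001, 0.001]
contact_force: [0.9, -0.2, 0.6]
opening: 0.535
```

Run:
```python
from h import *
st(); im=snap('wrist','w15'); im2=snap('side','s15'); to(.638,.086,.042,np.pi+.012)
cv2.imwrite('pics/w15z.png',cv2.resize(im[60:330,150:410,::-1],None,fx=2.2,fy=2.2,interpolation=cv2.INTER_CUBIC))
```

```text
t 14.78 p [0.64   0.0844 0.1314] yaw -3.1321 F [ 0.9 -0.2  0.6] M [ 0.07 -0.05 -0.  ] op 47.1 q [ 0.15  0.91 -0.69  1.57  0.69  0.91  0.8 ]
row [0.0023, 0.0012, 0.1189] -0.0008 rows>= 2.1
```

View pics/w15z.png

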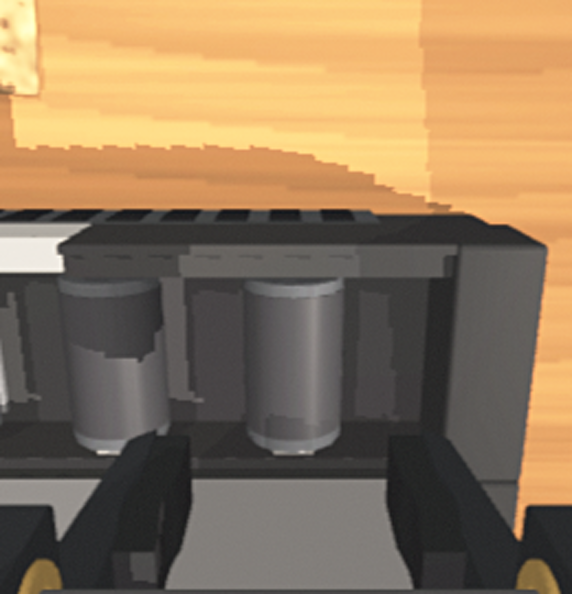

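Request:
jog_arm --rows '[[[0.0025,0.002,0.03],0],[[0.0025,0.002,0.06],0],[[0.0025,0.002,0.085],0],[[0.0025,0.002,0.105],0],[[0.0025,0.002,0.115],0],[[0.0025,0.002,0.118],0],[[0.0025,0.002,0.118],0]]'

```text
clock: 15.47
tool_pos: [0.6371, 0.0882, 0.0418]
eef_rot: [-0.006, 1.0, 0.0, 0.0]
contact_force: [-0.4, 0.5, 0.1]
opening: 0.534
```

Request:
jog_arm --rows '[[[0,0,0],0],[[0,0,0],0],[[0,0,0],0],[[0,0,0],0],[[0,0,0],0]]' --gripper 20 --newtons 35

```text
clock: 15.88
tool_pos: [0.6378, 0.0875, 0.0429]
eef_rot: [-0.006, 1.0, -0.0, 0.001]
contact_force: [-0.7, -3.1, 6.6]
opening: 0.377
```

Run:
```python
from h import *
st(); im2=snap('side','s16');
cv2.imwrite('pics/s16z.png',cv2.resize(im2[120:300,100:300,::-1],None,fx=4,fy=3.3,interpolation=cv2.INTER_CUBIC))
```

```text
t 15.88 p [0.6378 0.0875 0.0429] yaw -3.1294 F [-0.7 -3.1  6.6] M [-0.42  0.05  0.  ] op 33.2 q [ 0.11  1.02 -0.61  1.61  0.79  0.77  0.72]
```

View pics/s16z.png

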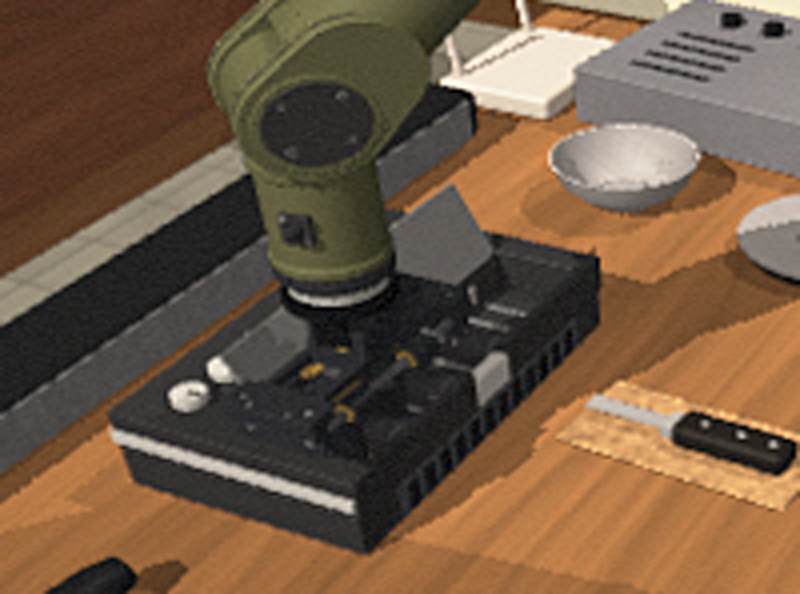

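Run:
```python
from h import *
st(); to(.638,.0875,.16); to(.48,.33,.19,np.pi)
```

```text
t 15.93 p [0.6378 0.0876 0.043 ] yaw -3.1294 F [-0.2 -2.2  6.6] M [-0.45 -0.   -0.04] op 33.5 q [ 0.11  1.02 -0.61  1.61  0.79  0.77  0.72]
row [-0.0006, -0.0002, -0.1561] 0.0 rows>= 2.8
row [0.2061, 0.3256, -0.1968] 0.0061 rows>= 7.8
```

Request:
jog_arm --rows '[[[0,0,-0.03],0],[[0,0,-0.07],0],[[0,0,-0.12],0],[[0,0,-0.16],0],[[0,0.04,-0.19],0],[[0.04,0.08,-0.1968],0.006],[[0.08,0.13,-0.1968],0.006],[[0.12,0.18,-0.1968],0.006],[[0.16,0.23,-0.1968],0.006],[[0.19,0.28,-0.1968],0.006],[[0.206,0.32,-0.1968],0.006],[[0.206,0.3256,-0.1968],0.006],[[0.206,0.3256,-0.1968],0.006],[[0.206,0.3256,-0.1968],0.006],[[0.206,0.3256,-0.1968],0.006]]'

```text
clock: 17.18
tool_pos: [0.4798, 0.3291, 0.189]
eef_rot: [0.0, 1.0, -0.001, 0.0]
contact_force: [0.4, -1.0, -2.1]
opening: 0.379
```

Run:
```python
from h import *
st(); im=snap('wrist','w17'); 
for d in mark_of('tub_rim','wrist')[:2]: print(round(d['p'],2),np.round(d['pixel']),onz('wrist',*d['pixel'],.105).round(4))
```

```text
t 17.18 p [0.4798 0.3291 0.189 ] yaw 3.1413 F [ 0.4 -1.  -2.1] M [ 0.06 -0.02  0.03] op 33.4 q [-0.29  0.76 -0.7   1.72  0.61  0.89  0.32]
0.74 [162. 309.] [0.4358 0.3502 0.105 ]
0.48 [289. 282.] [0.5483 0.3297 0.105 ]
```

View pics/w17.png

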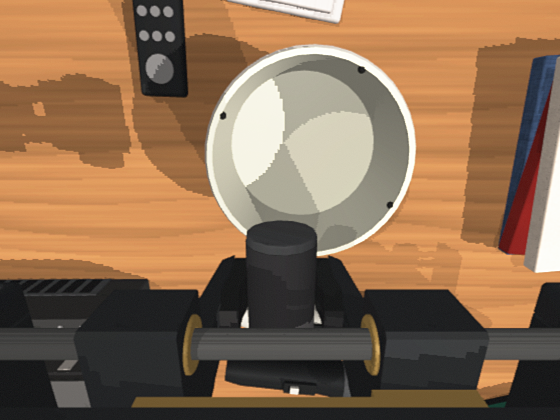

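Run:
```python
from h import *
from scipy.optimize import least_squares
im=cv2.imread('pics/w17.png')
P=np.array([onz('wrist',r_,c_,.105)[:2] for r_,c_ in [(150,206),(148,415),(45,312),(85,228),(80,388),(215,225),(230,385)]])
f=least_squares(lambda v:np.hypot(P[:,0]-v[0],P[:,1]-v[1])-.080,[.44,.35]); print(f.x,f.fun.round(4))
f=least_squares(lambda v:np.hypot(P[:,0]-v[0],P[:,1]-v[1])-v[2],[.44,.35,.08]); print(f.x,f.fun.round(4))
```

```text
[0.43650512 0.3513432 ] [ 0.0006 -0.      0.0015  0.0026 -0.0002  0.0006  0.0043]
[0.43734232 0.35140572 0.08152769] [-0.0007 -0.0015  0.0008  0.0017 -0.0012 -0.0013  0.0022]
```

Run:
```python
from h import *
to(.437,.323,.05,np.pi)
```

```text
row [0.0578, -0.0071, 0.1853] -0.001 rows>= 3.5
```

Request:
jog_arm --rows '[[[0.03,-0.007,0.0],0],[[0.0578,-0.007,0.0],0],[[0.0578,-0.007,0.04],0],[[0.0578,-0.007,0.09],0],[[0.0578,-0.007,0.13],0],[[0.0578,-0.007,0.165],0],[[0.0578,-0.007,0.185],0],[[0.0578,-0.007,0.185],0],[[0.0578,-0.007,0.185],0]]'

```text
clock: 18.03
tool_pos: [0.4364, 0.324, 0.0503]
eef_rot: [0.0, 1.0, -0.001, -0.0]
contact_force: [-0.1, 0.1, -1.0]
opening: 0.376
```

Run:
```python
from h import *
st(); im2=snap('side','s18');
cv2.imwrite('pics/s18z.png',cv2.resize(im2[240:420,110:290,::-1],None,fx=3.3,fy=3.3,interpolation=cv2.INTER_CUBIC))
```

```text
t 18.03 p [0.4364 0.324  0.0503] yaw 3.1408 F [-0.1  0.1 -1. ] M [ 0.08 -0.07 -0.06] op 33.1 q [-0.43  0.91 -0.5   1.93  0.84  0.53  0.04]
```

View pics/s18z.png

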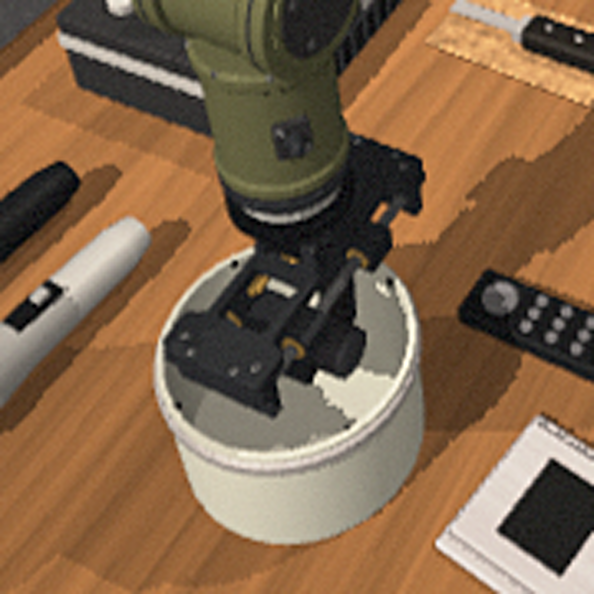

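Request:
jog_arm --rows '[[[0,0,0],0],[[0,0,0],0],[[0,0,0],0],[[0,0,-0.04],0],[[0,0,-0.09],0],[[0,0,-0.14],0],[[0,0,-0.185],0],[[0,0,-0.185],0],[[0,0,-0.185],0]]' --gripper 42

```text
clock: 18.83
tool_pos: [0.437, 0.3261, 0.1919]
eef_rot: [-0.0, 1.0, 0.002, 0.002]
contact_force: [-0.4, -0.2, -0.5]
opening: 0.477
```

Run:
```python
from h import *
st(); im2=snap('side','s19'); im=snap('wrist','w19')
cv2.imwrite('pics/s19z.png',np.hstack([cv2.resize(im2[260:420,130:270,::-1],(420,480),interpolation=cv2.INTER_CUBIC),cv2.resize(im[:,100:460,::-1],(360,480))]))
to(.638,.0255,.15,np.pi+.012); to(.638,.0255,.042,np.pi+.012)
```

```text
t 18.83 p [0.437  0.3261 0.1919] yaw -3.1413 F [-0.4 -0.2 -0.5] M [ 0.06 -0.06 -0.01] op 42.0 q [-0.31  0.71 -0.7   1.84  0.62  0.82  0.24]
row [-0.2693, -0.3986, 0.0525] -0.0057 rows>= 8.7
row [-0.2693, -0.3984, 0.1965] -0.0057 rows>= 9.3
```

View pics/s19z.png

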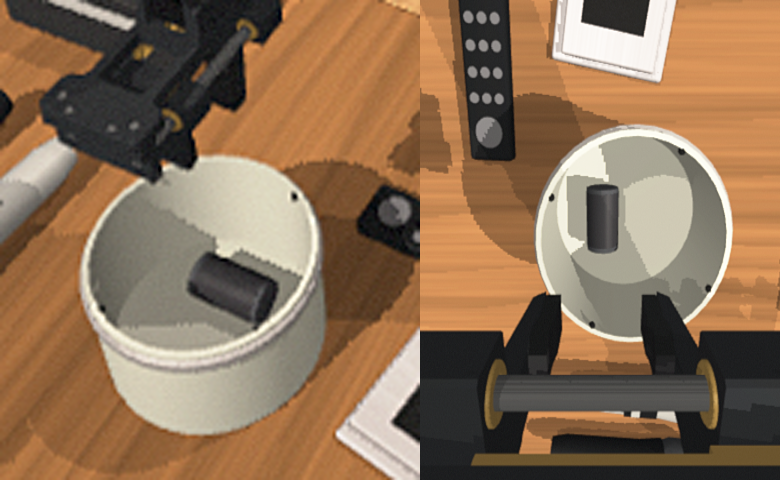

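Request:
jog_arm --rows '[[[-0.03,-0.045,0],0],[[-0.06,-0.09,0],0],[[-0.09,-0.135,0],0],[[-0.12,-0.18,0],0],[[-0.15,-0.225,0],0],[[-0.18,-0.27,0.01],-0.0057],[[-0.21,-0.315,0.02],-0.0057],[[-0.24,-0.355,0.035],-0.0057],[[-0.262,-0.388,0.0525],-0.0057],[[-0.2693,-0.3985,0.0525],-0.0057],[[-0.2693,-0.3985,0.0525],-0.0057],[[-0.2693,-0.3985,0.0525],-0.0057],[[-0.2693,-0.3985,0.0525],-0.0057]]' --gripper 47

```text
clock: 20.02
tool_pos: [0.6371, 0.0296, 0.1503]
eef_rot: [-0.008, 1.0, 0.001, -0.0]
contact_force: [0.3, 0.2, 0.9]
opening: 0.531
```

Run:
```python
from h import *
st(); im=snap('wrist','w20'); to(.638,.0255,.042,np.pi+.012)
cv2.imwrite('pics/w20z.png',cv2.resize(im[60:330,150:410,::-1],None,fx=2.2,fy=2.2,interpolation=cv2.INTER_CUBIC))
```

```text
t 20.02 p [0.6371 0.0296 0.1503] yaw -3.1255 F [0.3 0.2 0.9] M [ 0.1  -0.04  0.  ] op 46.8 q [ 0.25  0.88 -0.71  1.58  0.68  0.94  0.89]
row [-0.0009, -0.0058, 0.1448] 0.0023 rows>= 2.6
```

View pics/w20z.png

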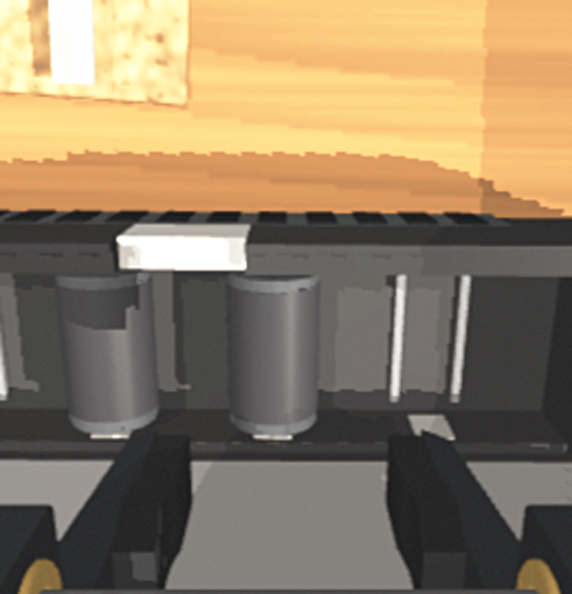

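Request:
jog_arm --rows '[[[0,0,0],0],[[0,0,0],0],[[0,0,0],0],[[0,0,0],0]]'

```text
clock: 20.4
tool_pos: [0.6381, 0.0269, 0.1503]
eef_rot: [-0.007, 1.0, -0.0, 0.0]
contact_force: [0.3, 0.2, -0.0]
opening: 0.534
```

Run:
```python
from h import *
st(); im=snap('wrist','w21'); to(.638,.0245,.042,np.pi+.012)
cv2.imwrite('pics/w21z.png',cv2.resize(im[60:330,150:410,::-1],None,fx=2.2,fy=2.2,interpolation=cv2.INTER_CUBIC))
```

```text
t 20.4 p [0.6381 0.0269 0.1503] yaw -3.1286 F [ 0.3  0.2 -0. ] M [ 0.07 -0.05  0.05] op 47.1 q [ 0.25  0.88 -0.71  1.58  0.68  0.94  0.89]
row [0.0003, -0.0029, 0.1443] 0.0003 rows>= 2.6
```

View pics/w21z.png

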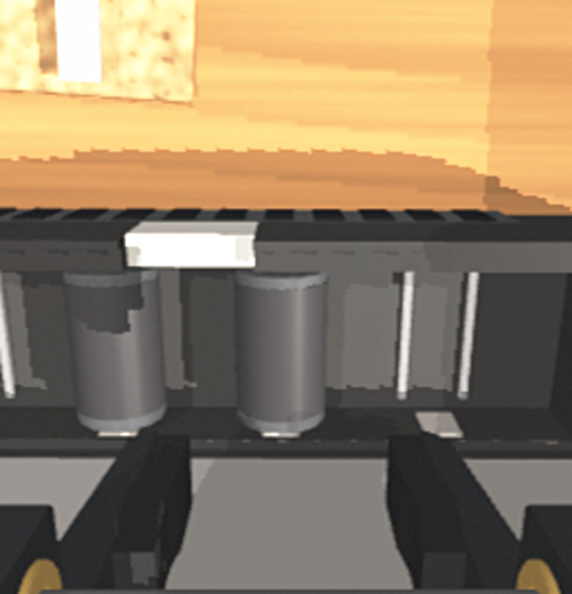

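Request:
jog_arm --rows '[[[0,-0.0015,0.04],0],[[0,-0.0015,0.075],0],[[0,-0.0015,0.08],0],[[0,-0.0015,0.08],0],[[0,-0.0015,0.08],0]]'

```text
clock: 20.87
tool_pos: [0.6387, 0.0258, 0.0909]
eef_rot: [-0.006, 1.0, 0.0, 0.0]
contact_force: [-0.2, 0.9, 0.3]
opening: 0.536
```

Run:
```python
from h import *
st(); im=snap('wrist','w22'); to(.638,.024,.042,np.pi+.012)
cv2.imwrite('pics/w22z.png',cv2.resize(im[60:330,150:410,::-1],None,fx=2.2,fy=2.2,interpolation=cv2.INTER_CUBIC))
```

```text
t 20.87 p [0.6387 0.0258 0.0909] yaw -3.1294 F [-0.2  0.9  0.3] M [ 0.03 -0.09 -0.05] op 47.3 q [ 0.23  0.96 -0.66  1.61  0.74  0.84  0.84]
row [0.0017, -0.0027, 0.066] 0.0001 rows>= 1.2
```

View pics/w22z.png

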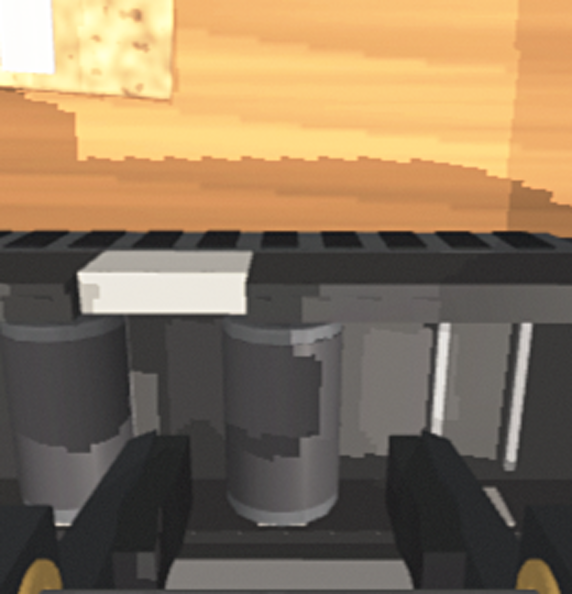

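Request:
jog_arm --rows '[[[0.001,-0.0025,0.02],0],[[0.001,-0.0025,0.045],0],[[0.001,-0.0025,0.06],0],[[0.001,-0.0025,0.065],0],[[0.001,-0.0025,0.065],0]]'

```text
clock: 21.33
tool_pos: [0.6374, 0.0235, 0.0412]
eef_rot: [-0.006, 1.0, 0.0, -0.0]
contact_force: [0.5, 0.0, 0.8]
opening: 0.533
```

Request:
jog_arm --rows '[[[0,0,0],0],[[0,0,0],0],[[0,0,0],0],[[0,0,0],0],[[0,0,0],0]]' --gripper 20

```text
clock: 21.75
tool_pos: [0.6383, 0.0238, 0.0424]
eef_rot: [-0.006, 1.0, 0.0, 0.001]
contact_force: [-0.9, 0.5, 5.1]
opening: 0.374
```

Run:
```python
from h import *
st(); to(.437,.379,.19,np.pi)
```

```text
t 21.75 p [0.6383 0.0238 0.0424] yaw -3.1294 F [-0.9  0.5  5.1] M [ 0.15 -0.01 -0.06] op 33.0 q [ 0.21  1.02 -0.62  1.63  0.8   0.76  0.8 ]
row [0.2622, 0.4769, -0.1971] 0.0061 rows>= 10.4
```

Request:
jog_arm --rows '[[[0,0,-0.03],0],[[0,0,-0.07],0],[[0,0,-0.12],0],[[0,0,-0.16],0],[[0,0.04,-0.19],0],[[0.03,0.09,-0.197],0.006],[[0.06,0.14,-0.197],0.006],[[0.09,0.19,-0.197],0.006],[[0.12,0.24,-0.197],0.006],[[0.15,0.29,-0.197],0.006],[[0.18,0.34,-0.197],0.006],[[0.21,0.39,-0.197],0.006],[[0.24,0.44,-0.197],0.006],[[0.26,0.477,-0.197],0.006],[[0.262,0.477,-0.197],0.006],[[0.262,0.477,-0.197],0.006],[[0.262,0.477,-0.197],0.006],[[0.262,0.477,-0.197],0.006]]'

```text
clock: 23.25
tool_pos: [0.4377, 0.3767, 0.1885]
eef_rot: [0.001, 1.0, -0.001, 0.0]
contact_force: [1.0, 0.2, -1.3]
opening: 0.375
```

Run:
```python
from h import *
st(); to(.437,.379,.05,np.pi)
```

```text
t 23.25 p [0.4377 0.3767 0.1885] yaw 3.1396 F [ 1.   0.2 -1.3] M [ 0.09 -0.07 -0.01] op 33.0 q [-0.4   0.75 -0.69  1.74  0.61  0.88  0.21]
row [0.0011, 0.0035, 0.1847] -0.001 rows>= 3.3
```

Request:
jog_arm --rows '[[[0,0,0.04],0],[[0,0,0.09],0],[[0,0,0.13],0],[[0,0,0.165],0],[[0,0,0.1847],0],[[0,0,0.1847],0],[[0,0,0.1847],0]]'

```text
clock: 23.83
tool_pos: [0.4376, 0.3769, 0.0499]
eef_rot: [0.001, 1.0, -0.001, -0.0]
contact_force: [-0.0, 0.8, -1.1]
opening: 0.376
```

Request:
jog_arm --rows '[[[0,0,0],0],[[0,0,0],0],[[0,0,0],0],[[0,0,-0.04],0],[[0,0,-0.09],0],[[0,0,-0.14],0],[[0,0,-0.185],0],[[0,0,-0.185],0],[[0,0,-0.185],0]]' --gripper 42

```text
clock: 24.58
tool_pos: [0.4377, 0.3799, 0.1921]
eef_rot: [0.0, 1.0, 0.002, 0.002]
contact_force: [0.6, 0.1, -0.2]
opening: 0.475
```

Run:
```python
from h import *
st(); im2=snap('side','s23'); im=snap('wrist','w23')
cv2.imwrite('pics/s23z.png',np.hstack([cv2.resize(im2[260:420,130:270,::-1],(420,480),interpolation=cv2.INTER_CUBIC),cv2.resize(im[:,100:460,::-1],(360,480))]))
to(.638,-.038,.15,np.pi+.012)
```

```text
t 24.58 p [0.4377 0.3799 0.1921] yaw 3.1414 F [ 0.6  0.1 -0.2] M [ 0.06 -0.03  0.02] op 41.8 q [-0.4   0.75 -0.7   1.74  0.61  0.88  0.21]
row [-0.2685, -0.5546, 0.0527] -0.006 rows>= 11.1
```

View pics/s23z.png

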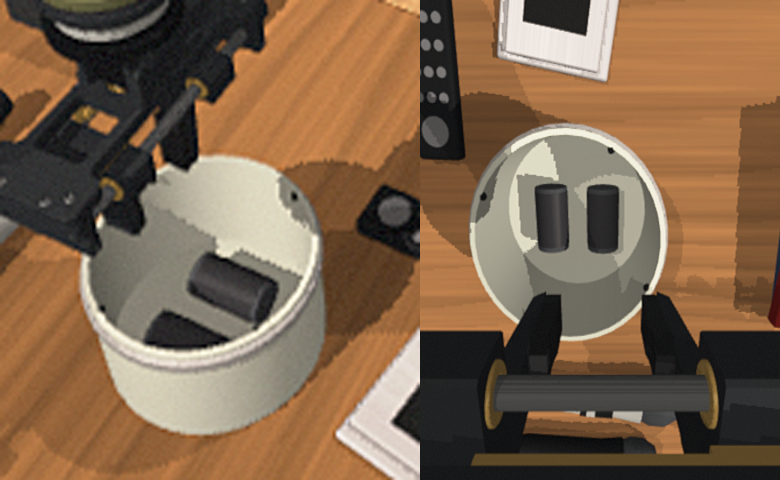

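Two in. Next: cell2.

Request:
jog_arm --rows '[[[-0.025,-0.05,0],0],[[-0.05,-0.1,0],0],[[-0.07,-0.15,0],0],[[-0.095,-0.2,0],0],[[-0.12,-0.25,0],0],[[-0.145,-0.3,0],-0.006],[[-0.17,-0.35,0],-0.006],[[-0.195,-0.4,0.01],-0.006],[[-0.22,-0.45,0.02],-0.006],[[-0.245,-0.5,0.035],-0.006],[[-0.265,-0.54,0.05],-0.006],[[-0.2685,-0.555,0.0527],-0.006],[[-0.2685,-0.555,0.0527],-0.006],[[-0.2685,-0.555,0.0527],-0.006],[[-0.2685,-0.555,0.0527],-0.006],[[-0.2685,-0.555,0.0527],-0.006],[[-0.2685,-0.555,0.1],-0.006],[[-0.2685,-0.555,0.13],-0.006],[[-0.2685,-0.555,0.13],-0.006],[[-0.2685,-0.555,0.13],-0.006]]' --gripper 47

```text
clock: 26.35
tool_pos: [0.6373, -0.0359, 0.0916]
eef_rot: [-0.007, 1.0, 0.0, -0.001]
contact_force: [0.8, -0.2, -0.3]
opening: 0.531
```

Run:
```python
from h import *
st(); im=snap('wrist','w24'); to(.638,-.038,.042,np.pi+.012)
cv2.imwrite('pics/w24z.png',cv2.resize(im[60:330,150:410,::-1],None,fx=2.2,fy=2.2,interpolation=cv2.INTER_CUBIC))
```

```text
t 26.35 p [ 0.6373 -0.0359  0.0916] yaw -3.1268 F [ 0.8 -0.2 -0.3] M [ 0.11 -0.06 -0.03] op 46.8 q [ 0.33  0.96 -0.67  1.61  0.75  0.85  0.94]
row [0.0007, -0.003, 0.0678] 0.0011 rows>= 1.2
```

View pics/w24z.png

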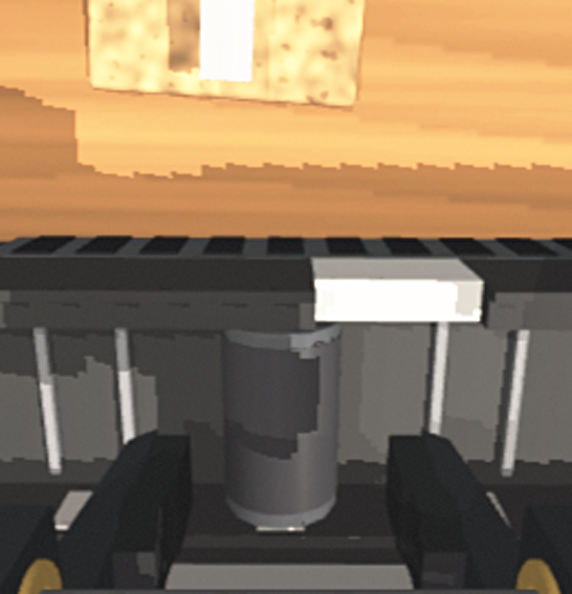

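Request:
jog_arm --rows '[[[0,-0.002,0.02],0],[[0,-0.002,0.045],0],[[0,-0.002,0.06],0],[[0,-0.002,0.066],0],[[0,-0.002,0.066],0]]'

```text
clock: 26.82
tool_pos: [0.6375, -0.0389, 0.0413]
eef_rot: [-0.006, 1.0, -0.0, -0.001]
contact_force: [0.4, -0.3, 0.0]
opening: 0.54
```

Request:
jog_arm --rows '[[[0,0,0],0],[[0,0,0],0],[[0,0,0],0],[[0,0,0],0],[[0,0,0],0]]' --gripper 20

```text
clock: 27.23
tool_pos: [0.6389, -0.0386, 0.0431]
eef_rot: [-0.006, 1.0, 0.0, 0.001]
contact_force: [0.5, 0.3, 3.0]
opening: 0.377
```

Run:
```python
from h import *
st(); to(.437,.351,.19,np.pi)
```

```text
t 27.23 p [ 0.6389 -0.0386  0.0431] yaw -3.1294 F [0.5 0.3 3. ] M [ 0.16 -0.05 -0.03] op 33.2 q [ 0.32  1.02 -0.63  1.62  0.81  0.77  0.89]
row [0.2624, 0.5228, -0.1961] 0.0061 rows>= 11.1
```

Request:
jog_arm --rows '[[[0,0,-0.03],0],[[0,0,-0.07],0],[[0,0,-0.12],0],[[0,0,-0.16],0],[[0,0.04,-0.19],0],[[0.03,0.09,-0.196],0.006],[[0.06,0.14,-0.196],0.006],[[0.09,0.19,-0.196],0.006],[[0.12,0.24,-0.196],0.006],[[0.15,0.29,-0.196],0.006],[[0.18,0.34,-0.196],0.006],[[0.205,0.39,-0.196],0.006],[[0.23,0.44,-0.196],0.006],[[0.25,0.49,-0.196],0.006],[[0.262,0.522,-0.196],0.006],[[0.2625,0.5228,-0.196],0.006],[[0.2625,0.5228,-0.196],0.006],[[0.2625,0.5228,-0.196],0.006],[[0.2625,0.5228,-0.196],0.006]]'

```text
clock: 28.82
tool_pos: [0.4374, 0.3485, 0.1888]
eef_rot: [0.001, 1.0, -0.001, 0.0]
contact_force: [-0.5, -0.9, -2.4]
opening: 0.376
```

Run:
```python
from h import *
st(); to(.437,.351,.05,np.pi)
```

```text
t 28.82 p [0.4374 0.3485 0.1888] yaw 3.1393 F [-0.5 -0.9 -2.4] M [ 0.08 -0.07  0.06] op 33.1 q [-0.35  0.73 -0.7   1.79  0.61  0.85  0.22]
row [0.0006, 0.0037, 0.1851] -0.0012 rows>= 3.3
```

Request:
jog_arm --rows '[[[0,0,0.04],0],[[0,0,0.09],0],[[0,0,0.13],0],[[0,0,0.165],0],[[0,0,0.18],0],[[0,0,0.18],0],[[0,0,0.18],0]]'

```text
clock: 29.4
tool_pos: [0.4371, 0.3501, 0.0546]
eef_rot: [0.001, 1.0, -0.0, 0.0]
contact_force: [-0.5, 0.2, -0.4]
opening: 0.377
```

Request:
jog_arm --rows '[[[0,0,0],0],[[0,0,0],0],[[0,0,0],0],[[0,0,-0.04],0],[[0,0,-0.09],0],[[0,0,-0.14],0],[[0,0,-0.185],0],[[0,0,-0.185],0],[[0,0,-0.185],0]]' --gripper 46

```text
clock: 30.15
tool_pos: [0.4375, 0.3519, 0.1957]
eef_rot: [0.0, 1.0, 0.002, 0.002]
contact_force: [-0.1, -0.9, -1.0]
opening: 0.525
```

Run:
```python
from h import *
st(); im2=snap('side','s25'); im=snap('wrist','w25'); im3=snap('scene','sc25')
cv2.imwrite('pics/s25z.png',np.hstack([cv2.resize(im2[260:420,130:270,::-1],(420,480),interpolation=cv2.INTER_CUBIC),cv2.resize(im[:,100:460,::-1],(360,480))]))
for c in ('side','scene'):
  for n in ('lid_knob','lid_seat'):
    for d in mark_of(n,c)[:3]: print(c,n,round(d['p'],2),np.round(d['pixel']),onz(c,*d['pixel'],.045 if n=='lid_knob' else .018).round(4))
```

```text
t 30.15 p [0.4375 0.3519 0.1957] yaw 3.1414 F [-0.1 -0.9 -1. ] M [ 0.09 -0.06  0.02] op 46.3 q [-0.35  0.73 -0.71  1.79  0.61  0.86  0.22]
side lid_knob 0.56 [159. 371.] [ 0.3239 -0.6516  0.045 ]
side lid_knob 0.51 [378. 191.] [0.4276 0.3947 0.045 ]
side lid_seat 0.86 [190. 321.] [ 0.4378 -0.412   0.018 ]
side lid_seat 0.73 [161. 367.] [ 0.3428 -0.6787  0.018 ]
side lid_seat 0.66 [355. 206.] [0.4431 0.3238 0.018 ]
scene lid_knob 0.58 [247. 114.] [ 0.3457 -0.6705  0.045 ]
scene lid_knob 0.57 [233. 204.] [ 0.4307 -0.3933  0.045 ]
scene lid_seat 0.97 [242. 203.] [ 0.445  -0.4063  0.018 ]
scene lid_seat 0.66 [250. 119.] [ 0.3452 -0.6609  0.018 ]
scene lid_seat 0.51 [218. 333.] [0.5623 0.031  0.018 ]
```

View pics/s25z.png

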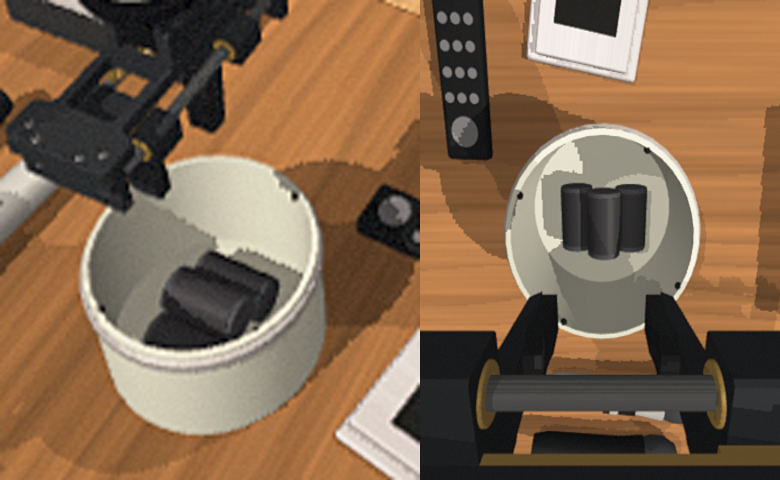

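View pics/sc25.png

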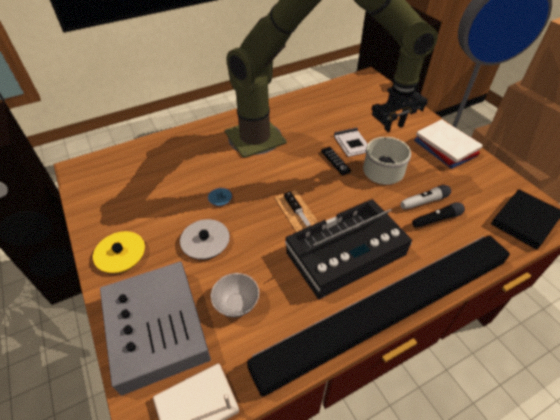

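Request:
jog_arm --rows '[[[0,-0.05,0],0],[[0,-0.1,0],0],[[0,-0.15,0],0],[[-0.01,-0.2,0],0],[[-0.02,-0.25,0],0],[[-0.03,-0.3,0],0],[[-0.04,-0.35,0],0],[[-0.04,-0.4,0],0],[[-0.04,-0.45,0],0],[[-0.04,-0.5,0],0],[[-0.04,-0.55,0],0],[[-0.04,-0.6,0],0],[[-0.04,-0.65,0],0],[[-0.04,-0.7,0],0],[[-0.04,-0.75,0],0],[[-0.04,-0.8,0],0],[[-0.04,-0.85,0],0],[[-0.04,-0.9,0],0],[[-0.04,-0.95,0],0],[[-0.04,-0.99,0],0]]' --gripper 60

```text
clock: 32.17
tool_pos: [0.4654, -0.3952, 0.192]
eef_rot: [0.001, 1.0, -0.0, -0.001]
contact_force: [-0.2, 0.1, -0.2]
opening: 0.68
```

Request:
jog_arm --rows '[[[0,0,0],0],[[0,0,0],0],[[0,0,0],0],[[0,0,0],0],[[0,0,0],0],[[0,0,0],0]]'

```text
clock: 32.67
tool_pos: [0.467, -0.3905, 0.1932]
eef_rot: [-0.001, 1.0, 0.0, 0.0]
contact_force: [-0.9, -0.4, 0.6]
opening: 0.685
```

Run:
```python
from h import *
st(); im=snap('wrist','w26')
for n,z in (('lid_knob',.045),('lid',0),('lid_seat',.018)):
    for d in mark_of(n,'wrist')[:3]: print(n,round(d['p'],2),np.round(d['pixel']),onz('wrist',*d['pixel'],z).round(4))
```

```text
t 32.67 p [ 0.467  -0.3905  0.1932] yaw -3.139 F [-0.9 -0.4  0.6] M [ 0.06 -0.11 -0.01] op 60.3 q [ 1.05  0.81 -0.8   1.64  0.67  0.99  1.59]
lid_knob 0.74 [160. 280.] [ 0.4312 -0.3915  0.045 ]
lid 0.94 [156. 278.] [ 0.4333 -0.3941  0.    ]
lid 0.64 [68. 22.] [ 0.3444 -0.6571  0.    ]
lid_seat 0.87 [158. 277.] [ 0.4329 -0.3953  0.018 ]
lid_seat 0.7 [68.  2.] [ 0.346  -0.6627  0.018 ]
```

View pics/w26.png

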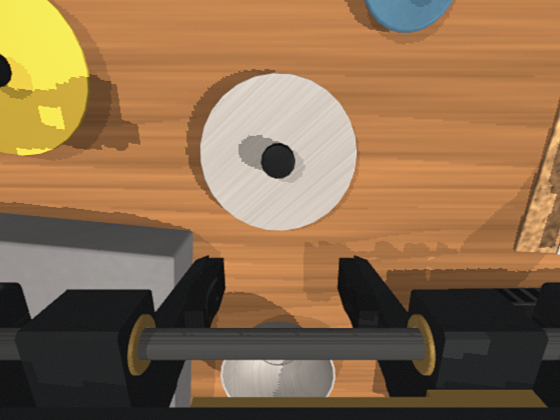

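Run:
```python
from h import *
for z in (.0,.06,.09): print(onz('wrist',232,192,z).round(4))
P=np.array([onz('wrist',a,b,.0205)[:2] for a,b in [(152,200),(152,357),(73,280),(231,279)]]); print(P, P.mean(0), onz('wrist',160,278,.051))
to(.432,-.3925,.1,np.pi); to(.432,-.3925,.02,np.pi)
```

```text
[ 0.5247 -0.4989  0.    ]
[ 0.5003 -0.4804  0.06  ]
[ 0.4881 -0.4712  0.09  ]
[[ 0.42614387 -0.47612688]
 [ 0.42599534 -0.31182161]
 [ 0.35025457 -0.39239558]
 [ 0.51502274 -0.39354682]] [ 0.42935413 -0.39347272] [ 0.42963943 -0.39422416  0.051     ]
row [0.0463, -0.0013, 0.1241] 0.0004 rows>= 2.4
row [0.0463, -0.0013, 0.2308] 0.0004 rows>= 4.2
```

Request:
jog_arm --rows '[[[0.0463,-0.003,0.03],0],[[0.0463,-0.003,0.07],0],[[0.0463,-0.003,0.12],0],[[0.0463,-0.003,0.15],0],[[0.0463,-0.003,0.15],0],[[0.0463,-0.003,0.15],0],[[0.0463,-0.003,0.15],0]]'

```text
clock: 33.45
tool_pos: [0.4332, -0.3942, 0.082]
eef_rot: [-0.0, 1.0, -0.0, 0.001]
contact_force: [0.6, 1.2, -0.7]
opening: 0.681
```

Run:
```python
from h import *
st(); im=snap('wrist','w27')
cv2.imwrite('pics/w27z.png',cv2.resize(im[60:330,150:410,::-1],None,fx=2.2,fy=2.2,interpolation=cv2.INTER_CUBIC))
to(.432,-.393,.02,np.pi)
```

```text
t 33.45 p [ 0.4332 -0.3942  0.082 ] yaw -3.1411 F [ 0.6  1.2 -0.7] M [ 0.05 -0.09 -0.03] op 60.0 q [ 1.04  0.93 -0.69  1.79  0.84  0.75  1.47]
row [0.0022, 0.0021, 0.0831] 0.0002 rows>= 1.5
```

View pics/w27z.png

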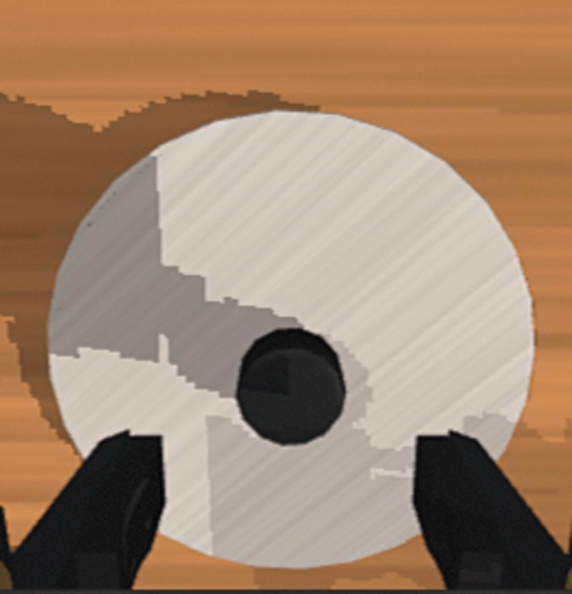

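Run:
```python
from h import *
st()
print(onz('wrist',240,282.3,.051), onz('wrist',60+338/2.2,150+291/2.2,.0205), onz('wrist',60+110/2.2,150+300/2.2,.023),onz('wrist',60+568/2.2,150+300/2.2,.023))
to(.432,-.3935,.02,np.pi)
```

```text
t 33.5 p [ 0.4335 -0.3945  0.0824] yaw -3.1412 F [ 0.9 -0.6  0.7] M [ 0.11 -0.13 -0.06] op 60.2 q [ 1.04  0.93 -0.69  1.79  0.84  0.75  1.47]
[ 0.43137721 -0.39348705  0.051     ] [ 0.42356862 -0.39344107  0.0205    ] [ 0.35072864 -0.39088718  0.023     ] [ 0.51387077 -0.3899136   0.023     ]
row [0.0022, 0.0014, 0.0831] 0.0002 rows>= 1.5
```

Request:
jog_arm --rows '[[[0.002,0.001,0.03],0],[[0.002,0.001,0.06],0],[[0.002,0.001,0.078],0],[[0.002,0.001,0.083],0],[[0.002,0.001,0.083],0],[[0.002,0.001,0.083],0]]'

```text
clock: 34.0
tool_pos: [0.4313, -0.3935, 0.0193]
eef_rot: [-0.0, 1.0, -0.0, 0.001]
contact_force: [1.1, -0.6, 0.6]
opening: 0.681
```

Request:
jog_arm --rows '[[[0,0,0],0],[[0,0,0],0],[[0,0,0],0],[[0,0,0],0],[[0,0,0],0],[[0,0,0],0]]' --gripper 20 --newtons 45

```text
clock: 34.5
tool_pos: [0.4306, -0.3935, 0.0187]
eef_rot: [-0.0, 1.0, -0.0, 0.0]
contact_force: [-0.4, 0.3, 4.6]
opening: 0.372
```

Run:
```python
from h import *
st()
```

```text
t 34.5 p [ 0.4306 -0.3935  0.0187] yaw -3.1415 F [-0.4  0.3  4.6] M [ 0.09  0.01 -0.02] op 32.8 q [ 1.    1.01 -0.61  1.81  0.95  0.64  1.38]
```

Request:
jog_arm --rows '[[[0,0,-0.04],0],[[0,0,-0.09],0],[[0,0,-0.14],0],[[0,0.03,-0.19],0],[[0,0.07,-0.22],0],[[0,0.12,-0.24],0],[[0,0.17,-0.24],0],[[-0.01,0.22,-0.24],0],[[-0.01,0.27,-0.24],0],[[-0.01,0.32,-0.24],0],[[-0.01,0.37,-0.24],0],[[-0.01,0.42,-0.24],0],[[-0.01,0.47,-0.24],0],[[-0.01,0.52,-0.24],0],[[-0.01,0.57,-0.24],0],[[-0.01,0.62,-0.24],0],[[-0.01,0.67,-0.24],0],[[-0.01,0.72,-0.24],0],[[-0.01,0.77,-0.24],0],[[-0.01,0.82,-0.24],0]]'

```text
clock: 36.17
tool_pos: [0.437, 0.2232, 0.1979]
eef_rot: [-0.0, 1.0, -0.0, -0.0]
contact_force: [1.1, -1.1, -2.9]
opening: 0.37
```

Request:
jog_arm --rows '[[[0,0.05,0],0],[[0,0.09,0],0],[[0,0.13,0],0],[[0,0.15,0],0],[[0,0.15,0],0],[[0,0.15,0],0],[[0,0.15,0],0],[[0,0.15,0],0],[[0,0.15,0],0]]'

```text
clock: 36.92
tool_pos: [0.4381, 0.3325, 0.1981]
eef_rot: [0.001, 1.0, -0.001, 0.0]
contact_force: [-0.1, 0.9, -1.6]
opening: 0.377
```

Run:
```python
from h import *
st(); im=snap('wrist','w28'); snap('side','s28'); snap('scene','sc28'); to(.437,.351,.15,np.pi)
```

```text
t 36.92 p [0.4381 0.3325 0.1981] yaw 3.14 F [-0.1  0.9 -1.6] M [ 0.05 -0.07  0.02] op 33.3 q [-0.32  0.71 -0.72  1.81  0.61  0.85  0.24]
row [0.0014, 0.0235, 0.0644] -0.0004 rows>= 1.2
```

View pics/w28.png

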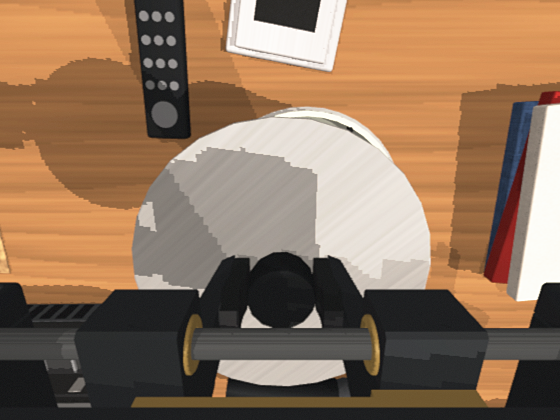

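View pics/s28.png

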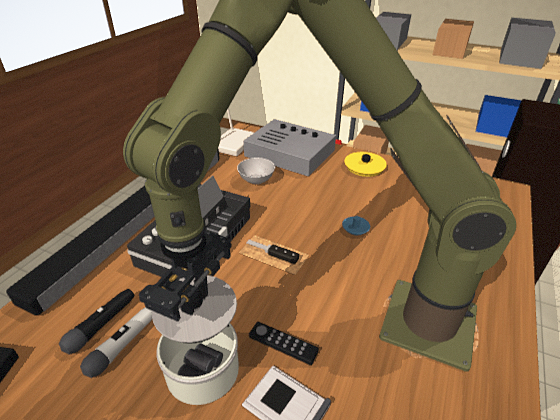

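Run:
```python
from h import *
from scipy.optimize import least_squares
m=camera_model('wrist'); K=np.array(m['mtx'])
def fit(name,p,q):
    T=np.eye(4);T[:3,:3]=R.from_quat(q).as_matrix();T[:3,3]=p;T=T@np.array(m['T_tool_cam'])
    im=cv2.imread(f'pics/{name}.png'); hsv=cv2.cvtColor(im,cv2.COLOR_BGR2HSV)
    mask=((hsv[...,1]<75)&(hsv[...,2]>60)).astype(np.uint8); mask[255:]=0
    mask=cv2.morphologyEx(mask,cv2.MORPH_OPEN,np.ones((3,3)))
    n,l,s,c=cv2.connectedComponentsWithStats(mask)
    # component nearest (150,300), largest
    i=1+np.argmax([s[k,4] if s[k,1]>20 else 0 for k in range(1,n)])
    cnt=max(cv2.findContours((l==i).astype(np.uint8),cv2.RETR_EXTERNAL,cv2.CHAIN_APPROX_NONE)[0],key=len)[:,0]
    cnt=cv2.convexHull(cnt)[:,0].astype(float)
    cnt=cnt[(cnt[:,1]<245)&(cnt[:,1]>3)]
    P=[]
    for u,v in cnt:
        d=T[:3,:3]@np.array([(u-K[0,2])/K[0,0],-(v-K[1,2])/K[1,1],-1]); o=T[:3,3]; P.append((o+d*(.105-o[2])/d[2])[:2])
    P=np.array(P); f=least_squares(lambda v:np.hypot(P[:,0]-v[0],P[:,1]-v[1])-.080,[.44,.35],loss='soft_l1',f_scale=.001)
    print(name,s[i],f.x.round(4),np.abs(np.hypot(P[:,0]-f.x[0],P[:,1]-f.x[1])-.08).mean().round(4),len(P))
fit('w17',[.4798,.3291,.189],[0,1,-.001,0]); fit('w19',[.437,.3261,.1919],[0,1,.002,.002]); fit('w23',[.4377,.3799,.1921],[0,1,.002,.002]); fit('w25',[.4375,.3519,.1957],[0,1,.002,.002])
```

```text
w17 [  205    44   211   211 33162] [0.4338 0.3511] 0.0006 55
w19 [  214   109   199   146 23607] [0.4331 0.3525] 0.0007 41
w23 [  149   108   199   147 21593] [0.4331 0.3537] 0.0007 39
w25 [  184   108   196   147 20243] [0.4332 0.3531] 0.0007 45
```

Run:
```python
from h import *
from scipy.optimize import least_squares
m=camera_model('wrist'); K=np.array(m['mtx']); T=np.array(m['T_tool_cam'])
im=cv2.imread('pics/w28.png')
cv2.imwrite('pics/w28z.png',cv2.resize(im[90:400,120:440],None,fx=2.4,fy=1.9,interpolation=cv2.INTER_CUBIC))
def pt(row,col,z):
    d=T[:3,:3]@np.array([(col-K[0,2])/K[0,0],-(row-K[1,2])/K[1,1],-1]); o=T[:3,3]; return (o+d*(z-o[2])/d[2])
for row,col in [(117,285),(386,270)]: print(pt(row,col,-.0043),pt(row,col,.0007))
P=np.array([pt(a,b,-.0043)[:2] for a,b in [(117,285),(250,132),(250,430),(150,185),(150,383),(200,146),(200,419),(384,300)]])
f=least_squares(lambda v:np.hypot(P[:,0]-v[0],P[:,1]-v[1])-.082,[0,0]); print(f.x,f.fun.round(4))
st()
```

```text
[ 0.080101    0.00202452 -0.0043    ] [0.07997662 0.002087   0.0007    ]
[-0.0826142  -0.00678915 -0.0043    ] [-0.08810151 -0.00701716  0.0007    ]
[-0.00170526  0.00060859] [-0.0002 -0.0005 -0.0014 -0.0006  0.0005 -0.0015 -0.0009 -0.0019]
t 37.07 p [0.438  0.3334 0.1983] yaw 3.1407 F [-0.3 -0.  -2.9] M [ 0.17 -0.08 -0.03] op 33.3 q [-0.32  0.71 -0.72  1.81  0.61  0.85  0.24]
```

View pics/w28z.png

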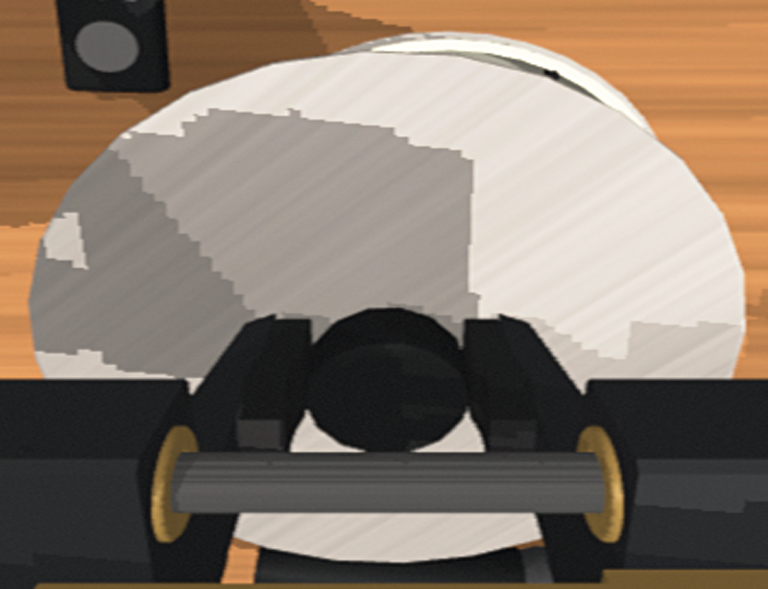

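Run:
```python
from h import *
st();to(.4325,.353,.135,np.pi)
```

```text
t 37.07 p [0.438  0.3334 0.1983] yaw 3.1407 F [-0.3 -0.  -2.9] M [ 0.17 -0.08 -0.03] op 33.3 q [-0.32  0.71 -0.72  1.81  0.61  0.85  0.24]
row [0.0074, 0.0262, 0.0844] -0.0004 rows>= 1.6
```

Request:
jog_arm --rows '[[[0.0074,0.0255,0.03],0],[[0.0074,0.0255,0.06],0],[[0.0074,0.0255,0.08],0],[[0.0074,0.0255,0.0844],0],[[0.0074,0.0255,0.0844],0],[[0.0074,0.0255,0.0844],0],[[0.0074,0.0255,0.0844],0],[[0.0074,0.0255,0.0844],0]]'

```text
clock: 37.73
tool_pos: [0.4327, 0.3538, 0.136]
eef_rot: [0.0, 1.0, 0.001, 0.001]
contact_force: [0.3, 0.4, -1.8]
opening: 0.376
```

Run:
```python
from h import *
st(); a=snap('wrist','w29'); b=snap('side','s29'); c=snap('scene','sc29')
cv2.imwrite('pics/m29.png',np.hstack([cv2.resize(b[270:410,130:260,::-1],(390,420),interpolation=cv2.INTER_CUBIC),cv2.resize(c[110:200,340:430,::-1],(400,420),interpolation=cv2.INTER_CUBIC)]))
```

```text
t 37.73 p [0.4327 0.3538 0.136 ] yaw 3.1414 F [ 0.3  0.4 -1.8] M [ 0.06 -0.04  0.03] op 33.1 q [-0.4   0.8  -0.65  1.84  0.7   0.74  0.14]
```

View pics/m29.png

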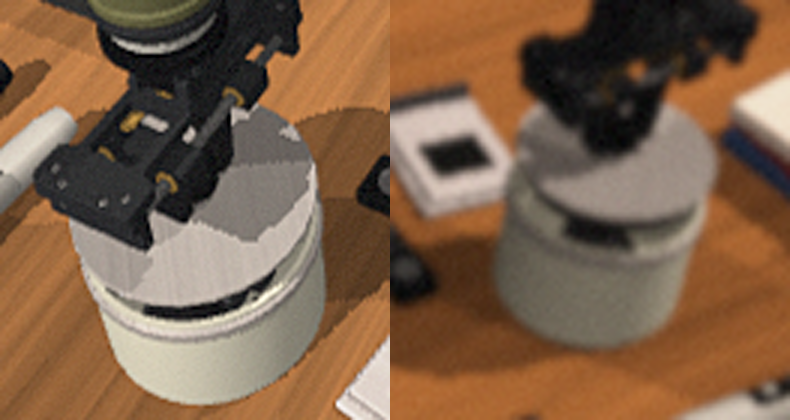

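View pics/w29.png

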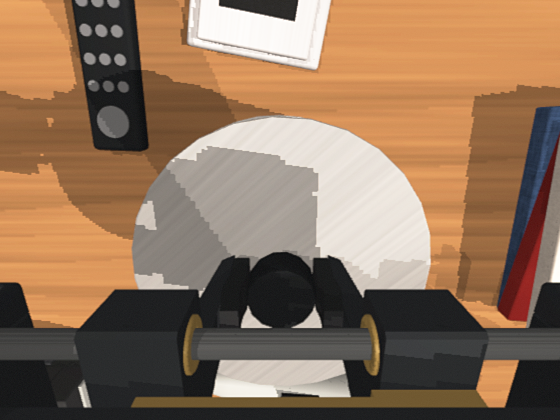

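Run:
```python
from h import *
outs=[]
for c,(r0,r1,c0,c1) in {'side':(270,410,130,260),'scene':(110,200,340,430)}.items():
    im=cv2.imread('pics/'+{'side':'s29','scene':'sc29'}[c]+'.png')
    s=4.; big=cv2.resize(im[r0:r1,c0:c1],None,fx=s*(1 if c=='side' else 1.2),fy=s*(1 if c=='side' else 1.2),interpolation=cv2.INTER_CUBIC); s=s*(1 if c=='side' else 1.2)
    for ctr,rad,col in [((.4335,.3535,.105),.08,(0,0,255)),((.4327+.000,.3538,.1403),.082,(0,255,0)),((.4327,.3538,.1353),.082,(255,255,0))]:
        pts=[]
        for a in np.linspace(0,2*np.pi,100):
            q=proj(c,np.array([ctr[0]+rad*np.cos(a),ctr[1]+rad*np.sin(a),ctr[2]])); pts.append([(q[1]-c0+.5)*s,(q[0]-r0+.5)*s])
        cv2.polylines(big,[np.int32(pts)],True,col,1)
    outs.append(cv2.resize(big,(int(big.shape[1]*430/big.shape[0]),430)) if 0 else big)
h=max(o.shape[0] for o in outs); outs=[cv2.copyMakeBorder(o,0,h-o.shape[0],0,0,cv2.BORDER_CONSTANT) for o in outs]
o=np.hstack(outs); print(o.shape); cv2.imwrite('pics/m29o.png',o[:600,:950] if o.shape[1]<=800 else cv2.resize(o,(800,int(o.shape[0]*800/o.shape[1]))))
```

```text
(560, 952, 3)
```

View pics/m29o.png

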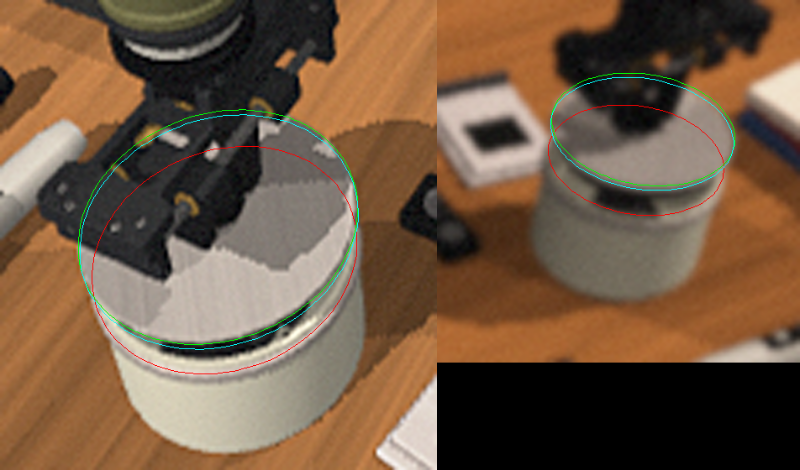

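Request:
jog_arm --rows '[[[0,0,0.008],0],[[0,0,0.016],0],[[0,0,0.021],0],[[0,0,0.021],0]]'

```text
clock: 38.22
tool_pos: [0.4325, 0.3529, 0.1184]
eef_rot: [0.0, 1.0, -0.001, 0.0]
contact_force: [1.2, -0.2, -1.3]
opening: 0.376
```

Request:
jog_arm --rows '[[[0,0,0.004],0],[[0,0,0.007],0],[[0,0,0.007],0]]'

```text
clock: 38.47
tool_pos: [0.4334, 0.3522, 0.1139]
eef_rot: [0.0, 1.0, -0.001, 0.001]
contact_force: [3.4, -2.1, 2.6]
opening: 0.375
```

Run:
```python
from h import *
st()
```

```text
t 38.47 p [0.4334 0.3522 0.1139] yaw 3.1407 F [ 3.4 -2.1  2.6] M [-0.49 -0.66  0.02] op 33.0 q [-0.41  0.83 -0.62  1.85  0.73  0.7   0.11]
```

Request:
jog_arm --rows '[[[-0.0015,-0.001,0],0],[[-0.0015,-0.001,0.002],0],[[-0.0015,-0.001,0.004],0],[[-0.0015,-0.001,0.004],0]]'

```text
clock: 38.8
tool_pos: [0.4339, 0.3522, 0.1114]
eef_rot: [-0.0, 1.0, -0.0, 0.001]
contact_force: [2.8, -3.2, 4.4]
opening: 0.37
```

Run:
```python
from h import *
st()
```

```text
t 38.8 p [0.4339 0.3522 0.1114] yaw -3.1416 F [ 2.8 -3.2  4.4] M [-0.45 -0.54  0.09] op 32.6 q [-0.41  0.84 -0.61  1.86  0.74  0.69  0.11]
```

Request:
jog_arm --rows '[[[-0.0015,-0.002,0],0],[[-0.0015,-0.002,0.003],0],[[-0.0015,-0.002,0.005],0],[[-0.0015,-0.002,0.005],0]]'

```text
clock: 39.13
tool_pos: [0.4342, 0.3517, 0.1069]
eef_rot: [-0.0, 1.0, 0.001, -0.0]
contact_force: [1.6, 2.1, -9.6]
opening: 0.374
```

Run:
```python
from h import *
st()
```

```text
t 39.13 p [0.4342 0.3517 0.1069] yaw -3.141 F [ 1.6  2.1 -9.6] M [ 0.38 -0.52 -0.04] op 32.9 q [-0.41  0.84 -0.61  1.86  0.74  0.68  0.11]
```

Request:
jog_arm --rows '[[[0,0,0.003],0],[[0,0,0.005],0],[[0,0,0.005],0],[[0,0,0.005],0]]'

```text
clock: 39.47
tool_pos: [0.434, 0.3516, 0.1056]
eef_rot: [-0.0, 1.0, 0.0, 0.001]
contact_force: [-1.8, -4.8, 20.7]
opening: 0.373
```

Run:
```python
from h import *
st()
```

```text
t 39.47 p [0.434  0.3516 0.1056] yaw -3.1409 F [-1.8 -4.8 20.7] M [-0.95  0.26  0.01] op 32.8 q [-0.41  0.84 -0.61  1.86  0.75  0.68  0.1 ]
```

Request:
jog_arm --rows '[[[0,0,-0.003],0],[[0,0,-0.003],0],[[0,0,-0.003],0],[[0,0,-0.003],0],[[0,0,-0.003],0],[[0,0,-0.05],0],[[0,0,-0.1],0],[[-0.03,0,-0.12],0],[[-0.06,0,-0.12],0],[[-0.06,0,-0.12],0],[[-0.06,0,-0.12],0],[[-0.06,0,-0.12],0]]' --gripper 60

```text
clock: 40.47
tool_pos: [0.4783, 0.3508, 0.1927]
eef_rot: [-0.0, 1.0, -0.0, -0.001]
contact_force: [-0.8, -0.2, 0.2]
opening: 0.686
```

Run:
```python
from h import *
st(); a=snap('wrist','w30'); b=snap('side','s30'); c=snap('scene','sc30')
outs=[]
for cm,im,(r0,r1,c0,c1),s in (('side',b,(270,410,130,260),4.),('scene',c,(110,200,340,430),4.8)):
    big=cv2.resize(im[r0:r1,c0:c1,::-1],None,fx=s,fy=s,interpolation=cv2.INTER_CUBIC); big0=big.copy()
    for z,col in ((.110,(0,255,0)),):
        pts=[]
        for t in np.linspace(0,2*np.pi,100):
            q=proj(cm,np.array([.434+.082*np.cos(t),.3518+.082*np.sin(t),z])); pts.append([(q[1]-c0+.5)*s,(q[0]-r0+.5)*s])
        cv2.polylines(big,[np.int32(pts)],True,col,1)
    big=cv2.resize(big,(390,420)); outs.append(big)
cv2.imwrite('pics/m30.png',np.hstack(outs))
```

```text
t 40.47 p [0.4783 0.3508 0.1927] yaw -3.1408 F [-0.8 -0.2  0.2] M [ 0.05 -0.01  0.03] op 60.4 q [-0.32  0.77 -0.71  1.68  0.61  0.92  0.3 ]
```

View pics/m30.png

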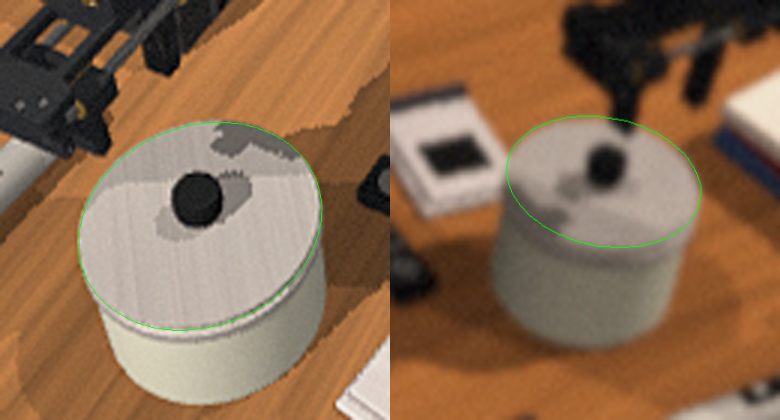

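View pics/s30.png

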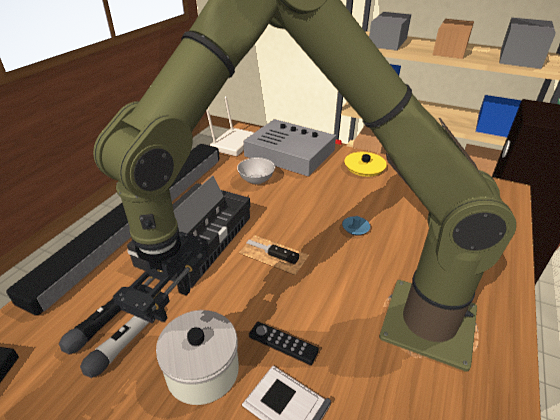

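Run:
```python
from h import *
st(); to(.4345,.3518,.14,np.pi)
```

```text
t 40.62 p [0.4781 0.3512 0.193 ] yaw -3.1396 F [ 0.6  0.4 -0.5] M [ 0.13 -0.1  -0.05] op 60.3 q [-0.32  0.77 -0.71  1.68  0.61  0.92  0.3 ]
row [0.058, 0.0009, 0.0707] 0.001 rows>= 1.6
```

Request:
jog_arm --rows '[[[0.03,0,0],0],[[0.058,0,0],0],[[0.058,0,0],0],[[0.058,0,0],0],[[0.058,0,0.03],0],[[0.058,0,0.055],0],[[0.058,0,0.07],0],[[0.058,0,0.07],0],[[0.058,0,0.07],0],[[0.058,0,0.07],0]]' --gripper 0

```text
clock: 41.45
tool_pos: [0.4364, 0.3517, 0.1416]
eef_rot: [0.0, 1.0, 0.001, 0.0]
contact_force: [0.2, 0.3, -1.3]
opening: 0.006
```

Request:
jog_arm --rows '[[[0,0,0.005],0],[[0,0,0.01],0],[[0,0,0.012],0],[[0,0,0.012],0],[[0,0,0.012],0]]'

```text
clock: 41.87
tool_pos: [0.4359, 0.3511, 0.132]
eef_rot: [-0.0, 1.0, -0.0, 0.0]
contact_force: [-0.5, 0.3, 0.2]
opening: 0.003
```

Run:
```python
from h import *
st()
```

```text
t 41.87 p [0.4359 0.3511 0.132 ] yaw -3.1413 F [-0.5  0.3  0.2] M [ 0.07 -0.03  0.02] op 0.2 q [-0.39  0.81 -0.64  1.84  0.7   0.74  0.14]
```

Request:
jog_arm --rows '[[[0,0,0.003],0],[[0,0,0.006],0],[[0,0,0.006],0],[[0,0,0.006],0]]'

```text
clock: 42.2
tool_pos: [0.4361, 0.3513, 0.1283]
eef_rot: [-0.0, 1.0, 0.0, 0.001]
contact_force: [-0.4, -1.2, 7.9]
opening: 0.004
```

Run:
```python
from h import *
st()
```

```text
t 42.2 p [0.4361 0.3513 0.1283] yaw -3.1413 F [-0.4 -1.2  7.9] M [-0.26  0.15 -0.01] op 0.4 q [-0.39  0.81 -0.64  1.84  0.71  0.73  0.14]
```

Request:
jog_arm --rows '[[[0,0,0.003],0],[[0,0,0.005],0],[[0,0,0.005],0],[[0,0,0.005],0]]'

```text
clock: 42.53
tool_pos: [0.4362, 0.3513, 0.1281]
eef_rot: [-0.0, 1.0, -0.0, 0.002]
contact_force: [-6.4, -9.1, 36.7]
opening: 0.005
```

Run:
```python
from h import *
st()
```

```text
t 42.53 p [0.4362 0.3513 0.1281] yaw -3.1414 F [-6.4 -9.1 36.7] M [-1.76  1.17  0.05] op 0.4 q [-0.4   0.81 -0.64  1.84  0.71  0.73  0.13]
```

Request:
jog_arm --rows '[[[0,0,-0.03],0],[[0,0,-0.08],0],[[0,0,-0.13],0],[[-0.03,-0.035,-0.13],0],[[-0.06,-0.07,-0.13],0],[[-0.095,-0.11,-0.13],0],[[-0.13,-0.15,-0.13],0],[[-0.165,-0.19,-0.13],0],[[-0.2,-0.23,-0.13],0],[[-0.235,-0.27,-0.13],0],[[-0.27,-0.31,-0.13],0],[[-0.305,-0.35,-0.13],0],[[-0.34,-0.39,-0.13],0],[[-0.375,-0.43,-0.13],0],[[-0.419,-0.479,-0.13],0],[[-0.419,-0.479,-0.13],0],[[-0.419,-0.479,-0.13],0],[[-0.419,-0.479,-0.13],0],[[-0.419,-0.479,-0.13],0],[[-0.419,-0.479,-0.13],0]]'

```text
clock: 44.2
tool_pos: [0.7492, -0.0054, 0.2216]
eef_rot: [-0.002, 1.0, 0.001, -0.0]
contact_force: [0.1, 0.0, 0.7]
opening: 0.007
```

Run:
```python
from h import *
st(); a=snap('wrist','w31'); b=snap('side','s31');c=snap('scene','sc31'); to(.752,-.008,.105,np.pi)
```

```text
t 44.2 p [ 0.7492 -0.0054  0.2216] yaw -3.1374 F [0.1 0.  0.7] M [ 0.09 -0.01 -0.03] op 0.6 q [ 0.23  0.96 -0.74  1.1   0.61  1.29  1.13]
row [-0.003, -0.0018, 0.1555] 0.0012 rows>= 2.8
```

View pics/w31.png

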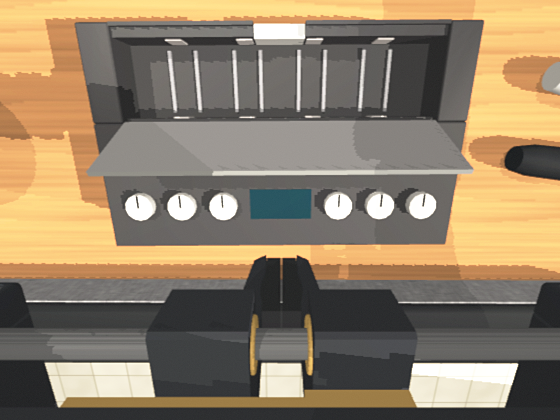

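View pics/s31.png

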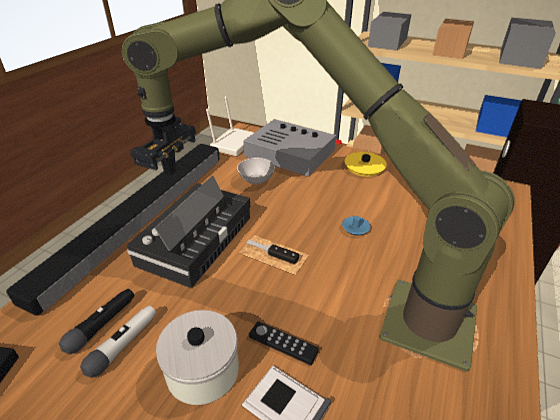

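Run:
```python
from h import *
print(onz('wrist',170,270,.155),onz('wrist',120,280,.083), onz('wrist',205,281,.085))
hx=.679
px,pz=.750,.105
for th,s in [(1.57,.034),(1.3,.038),(1.0,.043),(.75,.048),(.5,.053),(.25,.058),(.1,.06),(0,.06)]:
    xc=hx-s*np.cos(th)+.002*np.sin(th); tz=.083+s*np.sin(th)+.002*np.cos(th)
    X=xc+.009;Z=tz-.0095
    print(th,'TCP',round(X,4),round(Z,4))
```

```text
[ 0.70803955 -0.01455467  0.155     ] [ 0.67582076 -0.00757736  0.083     ] [ 0.75602883 -0.00646805  0.085     ]
1.57 TCP 0.69 0.1075
1.3 TCP 0.6798 0.1107
1.0 TCP 0.6664 0.1108
0.75 TCP 0.6542 0.1077
0.5 TCP 0.6424 0.1007
0.25 TCP 0.6323 0.0898
0.1 TCP 0.6285 0.0815
0 TCP 0.628 0.0755
```

Request:
jog_arm --rows '[[[0,0,0.04],0],[[0,0,0.08],0],[[0,0,0.12],0],[[0,0,0.1515],0],[[0,0,0.1515],0],[[0,0,0.1515],0]]'

```text
clock: 44.85
tool_pos: [0.7494, -0.0078, 0.1068]
eef_rot: [-0.001, 1.0, -0.0, -0.001]
contact_force: [0.8, 1.6, 0.1]
opening: 0.008
```

Run:
```python
from h import *
st(); to(.69,-.007,.1075,np.pi)
```

```text
t 44.85 p [ 0.7494 -0.0078  0.1068] yaw -3.1405 F [0.8 1.6 0.1] M [ 0.11 -0.03  0.01] op 0.7 q [ 0.23  1.08 -0.7   1.2   0.69  1.1   1.07]
row [0.0792, 0.0011, -0.0007] 0.0005 rows>= 1.4
```

Request:
jog_arm --rows '[[[0.02,0,0],0],[[0.035,0,0],0],[[0.05,0,0],0],[[0.06,0,0],0],[[0.07,0,0],0],[[0.08,0,0],0],[[0.08,0,0],0]]'

```text
clock: 45.43
tool_pos: [0.6916, -0.0075, 0.1113]
eef_rot: [-0.0, 1.0, 0.0, 0.003]
contact_force: [0.5, -0.3, -0.0]
opening: 0.009
```

Run:
```python
from h import *
st(); b=snap('side','s32');
cv2.imwrite('pics/s32z.png',cv2.resize(b[120:300,100:300,::-1],None,fx=4,fy=3.3,interpolation=cv2.INTER_CUBIC))
for x,z in [(.6798,.1107),(.6664,.1108),(.6542,.1077),(.6424,.1007),(.6323,.0898),(.6285,.082)]: to(x,-.007,z)
```

```text
t 45.43 p [ 0.6916 -0.0075  0.1113] yaw -3.1411 F [ 0.5 -0.3 -0. ] M [ 0.07 -0.09  0.04] op 0.8 q [ 0.27  0.99 -0.7   1.43  0.71  0.97  0.97]
row [0.0158, 0.0009, -0.0002] 0.0 rows>= 0.3
row [0.0336, 0.0009, -0.0004] 0.0 rows>= 0.6
row [0.0499, 0.0009, 0.0036] 0.0 rows>= 0.9
row [0.0657, 0.0009, 0.0129] 0.0 rows>= 1.2
row [0.0792, 0.0009, 0.0274] 0.0 rows>= 1.5
row [0.0843, 0.0009, 0.0378] 0.0 rows>= 1.7
```

View pics/s32z.png

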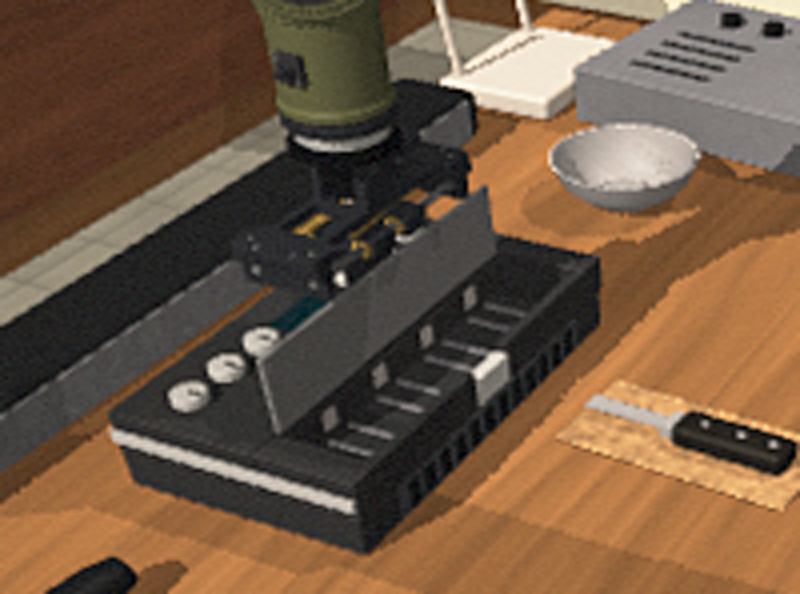

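Request:
jog_arm --rows '[[[0.007,0,-0.002],0],[[0.013,0,-0.0036],0],[[0.022,0,-0.004],0],[[0.031,0,-0.0037],0],[[0.039,0,-0.002],0],[[0.047,0,0.0004],0],[[0.055,0,0.004],0],[[0.063,0,0.0097],0],[[0.07,0,0.017],0],[[0.0763,0,0.0243],0],[[0.08,0,0.03],0],[[0.0813,0,0.034],0],[[0.0813,0,0.034],0]]'

```text
clock: 46.57
tool_pos: [0.6277, -0.0083, 0.0809]
eef_rot: [-0.0, 1.0, -0.0, -0.002]
contact_force: [-0.3, -0.8, -0.1]
opening: 0.001
```

Run:
```python
from h import *
st(); b=snap('side','s33');
cv2.imwrite('pics/s33z.png',cv2.resize(b[120:300,100:300,::-1],None,fx=4,fy=3.3,interpolation=cv2.INTER_CUBIC))
```

```text
t 46.57 p [ 0.6277 -0.0083  0.0809] yaw -3.141 F [-0.3 -0.8 -0.1] M [ 0.03 -0.08 -0.  ] op 0.1 q [ 0.29  0.96 -0.66  1.65  0.77  0.81  0.85]
```

View pics/s33z.png

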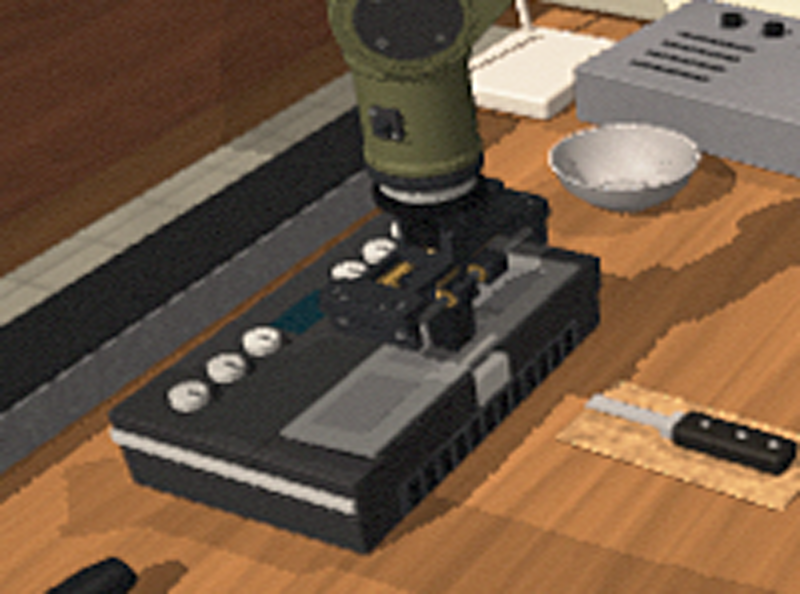

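Request:
jog_arm --rows '[[[0,0,-0.006],0],[[0.01,0,-0.006],0],[[0.01,0,0],0],[[0.01,0,0.004],0],[[0.01,0,0.007],0],[[0.01,0,0.007],0],[[0.01,0,0.007],0]]'

```text
clock: 47.2
tool_pos: [0.6218, -0.0082, 0.0765]
eef_rot: [-0.0, 1.0, -0.0, -0.0]
contact_force: [0.2, 0.5, 0.1]
opening: 0.006
```

Run:
```python
from h import *
st()
```

```text
t 47.2 p [ 0.6218 -0.0082  0.0765] yaw -3.1413 F [0.2 0.5 0.1] M [ 0.05 -0.08  0.05] op 0.6 q [ 0.29  0.96 -0.65  1.67  0.78  0.79  0.84]
```

Request:
jog_arm --rows '[[[0,0,0.002],0],[[0,0,0.004],0],[[0,0,0.004],0],[[0,0,0.004],0]]'

```text
clock: 47.53
tool_pos: [0.6221, -0.0081, 0.0752]
eef_rot: [-0.0, 1.0, -0.0, 0.001]
contact_force: [-2.8, -0.2, 10.2]
opening: 0.001
```

Run:
```python
from h import *
st()
```

```text
t 47.53 p [ 0.6221 -0.0081  0.0752] yaw -3.1415 F [-2.8 -0.2 10.2] M [-0.11  0.57  0.07] op 0.1 q [ 0.29  0.96 -0.65  1.67  0.78  0.78  0.83]
```

Request:
jog_arm --rows '[[[0,0,0.002],0],[[0,0,0.002],0],[[0,0,0.002],0]]'

```text
clock: 47.78
tool_pos: [0.6222, -0.0081, 0.0751]
eef_rot: [0.0, 1.0, -0.001, 0.001]
contact_force: [-6.1, -1.2, 19.4]
opening: 0.004
```

Request:
jog_arm --rows '[[[0,0,-0.004],0],[[0,0,-0.03],0],[[0,0,-0.08],0],[[0,0,-0.13],0],[[0.02,0,-0.16],0],[[0.02,0,-0.17],0],[[0.02,0,-0.17],0],[[0.02,0,-0.17],0],[[0.02,0,-0.17],0]]'

```text
clock: 48.53
tool_pos: [0.6063, -0.0088, 0.1981]
eef_rot: [0.0, 1.0, -0.0, -0.001]
contact_force: [0.5, 0.5, 0.4]
opening: 0.008
```

Run:
```python
from h import *
st(); a=snap('wrist','w34'); b=snap('side','s34'); c=snap('scene','sc34')
cv2.imwrite('pics/m34.png',np.hstack([cv2.resize(b[150:300,120:270,::-1],(400,400),interpolation=cv2.INTER_CUBIC),cv2.resize(c[180:300,280:420,::-1],(400,400),interpolation=cv2.INTER_CUBIC)]))
```

```text
t 48.53 p [ 0.6063 -0.0088  0.1981] yaw 3.1414 F [0.5 0.5 0.4] M [ 0.09 -0.08  0.02] op 0.7 q [ 0.35  0.79 -0.76  1.64  0.64  0.98  0.94]
```

View pics/m34.png

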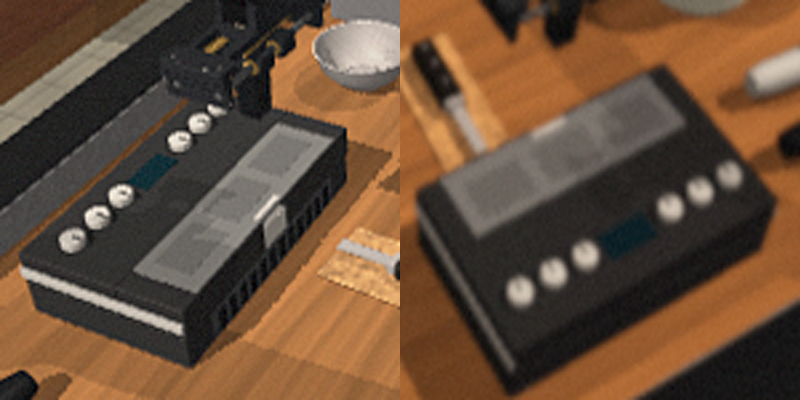

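View pics/w34.png

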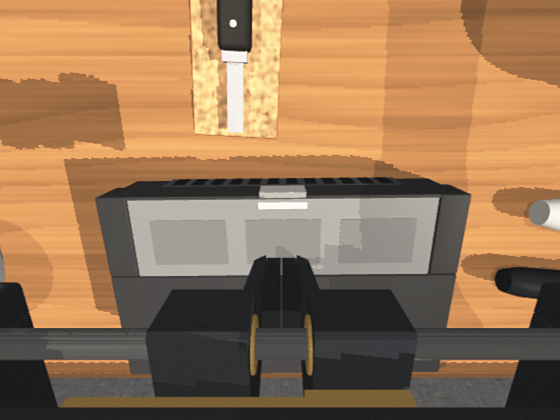

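Run:
```python
from h import *
b=snap('side','s35')
```

```text
(no output)
```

View pics/s35.png

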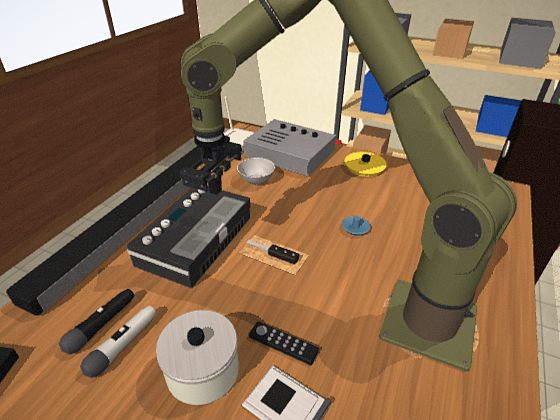

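The final side view shows the lid level on the canister at (198, 345), the cover shut flush, the blade on its mat at (275, 252), the bystanders where they were, and the arm clear of everything.

Run:
```python
from h import *
print(workorder.finish_job())
```

```text
the job is handed in; nothing more can be done
None
```

The job is done and was handed in after about 49 s of robot time. No verdict was reported.

I pried the cover open at its notch with the blade and laid the blade back on the mat. I then moved the three D cells I found (cradles 2, 3 and 4; cradle 1 was empty) into the canister, pressed the lid home and shut the cover.

Last checks:
- **Bay:** all four cradles were empty before I shut the cover.
- **Lid:** it snapped down to the height expected for fully home, did not move under a further push of about 37 N, and looked level in the side and scene pictures.
- **Cover:** it stayed rigid under 19 N at flush height and looked flush in all three cameras.
- **Blade:** it lies on its mat, with the tip inside the edge.
- **Bystanders:** they looked unmoved in the final side view.

What disagreed or went wrong:
- **Fingertips:** `r.finger_overhang` (+22 mm) did not match the robot. The fingertips really sit about 9 mm behind the reported TCP, so my first try at the blade closed above the handle. I corrected for this in all later moves.
- **Lid knocked:** the lid had moved about 4 cm by the time I had loaded the cells, so I found it again before picking it up.
- **Canister position:** camera estimates of its centre differed by 2 to 4 mm. I fixed the last millimetres by feel from the side forces while seating the lid.

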